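Load the carver's laminating press and bring it under the head

TASK

Load the laminating press: pull the spring index knob up, slide the carriage one notch out from under the press head and let the knob drop home; then lower every bored lime-wood layer that is on the bench over the two guide rods, flat on one another, and lower the metal platen over the rods on top of them, its thrust block upwards. Pull the knob again, slide the carriage back one notch under the head and let it lock; only then turn the air valve's lever to half open, 45 degrees from shut. Leave the other things on the bench where they are.

Things in the scene. Friction and masses are not known exactly. Their poses are not given: they have to be found in the camera images.
- carriage (a joint): Slide of the press carriage, m: 0 = notch under the press head (it starts locked there), 0.150 = loading notch; it slides along minus y of point bed as the value grows. End stops at -0.003 and 0.153. The pin has 1.5 mm play either way in its hole. About 2 N friction.
- plunger (a joint): Spring index plunger in the carriage, m: 0 = pin fully down in a hole (locked), 0.018 = knob pulled up all the way. The round-nosed pin clears the index strip from 0.012; let go between the holes it rests on the strip at 0.012. The spring pulls down with 4 N at 0, 8.5 N at 0.018.
- knob_grip (a point): Centre of the black fluted index knob, upright, 36 mm in diameter, 32 mm tall (top 16 mm above this point, 17 mm free under its lower rim). On the carriage's front tongue, 150 mm from the bed centre along minus x of point bed; 77.5 mm above the bench when locked. Moves with carriage and plunger. Pull straight up and hold up while sliding.
- bed (a point): Middle of the top of the carriage's steel bolster (200 mm along x, 40 mm wide, 20 mm above the carriage plate), where the first layer lies, 63 mm above the bench. z up, x away from the knob. Moves with the carriage. Two upright guide rods, 14 mm thick, round-nosed, stand 76 mm either side of it along x, tops 165 mm above it.
- valve (a joint): Lever of the air ball valve, rad: 0 = shut (lever pointing to minus y of point bed, across the pipe), grows anticlockwise seen from above, 1.571 = fully open (lever along the pipe, pointing to plus x). Starts within 0.2 of shut and stays where it is left (friction 0.15 N m).
- valve_axis (a point): Point on the vertical turning axis of the valve lever, at the lever's half height, 89 mm above the bench.
- valve_grip (a point): Grip point of the black valve lever, 75 mm from its axis. The lever is a flat bar 12 mm thick, 22 mm high (this point is half-way up), reaching 110 mm from the axis; point y runs along the lever towards the axis, x across it.
- platen_block (a point): Centre of the square steel thrust block on top of the aluminium platen. The platen is a plate 190 x 54 x 14 mm with two vertical 20 mm through holes 76 mm either side of the centre along point x; the block is 40 mm along x, 36 mm across y and stands 36 mm high above the plate, so this point is 32 mm above the platen's underside. 0.5 kg. Lies on the bench at the start, block upwards; z up.
- press: Green laminating press (fixed); origin on the bench under its base, 400 x 250 mm: x -0.17 to 0.23, y -0.125 to 0.125. Axes as point bed. C-frame column at x 0.16 to 0.23, y 0.075. Press head at y 0.045 to 0.105, x -0.015 to 0.23, ram foot 262 mm and arm 310 mm above the bench. Air unit at y 0.215 to 0.285.
- layer1_center (a point): Centre (half-way up) of pale lime-wood layer 1 (may be absent): a plain block 190 x 54 x 40 mm, 0.21 kg, lying flat on the bench. Point x runs along its length, y across the 54 mm width, z up. Two vertical 20 mm through holes 76 mm either side of the centre along x. Ends and faces alike; all layers alike.
- layer2_center (a point): Centre (half-way up) of pale lime-wood layer 2 (may be absent): a plain block 190 x 54 x 40 mm, 0.21 kg, lying flat on the bench. Point x runs along its length, y across the 54 mm width, z up. Two vertical 20 mm through holes 76 mm either side of the centre along x. Ends and faces alike; all layers alike.
- layer3_center (a point): Centre (half-way up) of pale lime-wood layer 3 (may be absent): a plain block 190 x 54 x 40 mm, 0.21 kg, lying flat on the bench. Point x runs along its length, y across the 54 mm width, z up. Two vertical 20 mm through holes 76 mm either side of the centre along x. Ends and faces alike; all layers alike.
- mallet: Round dark carver's mallet standing on its head, 238 mm tall, 84 mm wide; origin on the bench beneath it. Not part of the job: leave it.
- gouge1: Carving gouge lying, 245 mm long; origin on the bench beneath it. Not part of the job: leave it.
- gouge2: Wider carving gouge lying, 245 mm long; origin on the bench beneath it. Not part of the job: leave it.
- f_clamp: F-clamp lying flat, 300 mm long, 120 mm deep; origin on the bench beneath it. Not part of the job: leave it.
- try_square: Try square lying flat, 110 x 185 mm; origin on the bench beneath it. Not part of the job: leave it.
- sanding_block: Cork sanding block 110 x 60 x 35 mm; origin on the bench beneath it. Not part of the job: leave it.
- glue_bottle: White glue bottle 190 mm tall, 72 mm wide; origin on the bench beneath it. Not part of the job: leave it.
- offcut: Short unbored wood offcut 90 x 50 x 40 mm, not a layer; origin on the bench beneath it. Not part of the job: leave it.
- layer1: The same layer1; origin in the middle of its underside.
- layer2: The same layer2; origin in the middle of its underside.
- layer3: The same layer3; origin in the middle of its underside.
- platen: The same platen; origin in the middle of its underside.

How it is judged:
On the way, in this order (a step that is already met when the one before it is completed fails the run):
1. the empty carriage stands locked in the loading notch (value of joint carriage between 0.146 and 0.154 m and value of joint plunger below 0.003 m and horizontal distance between each of platen_block, layer1_center, layer2_center, layer3_center and bed above 0.05 m), for 0.2 s.
2. all layers lie flat on the guide rods, the platen not yet (horizontal distance between each of layer1_center, layer2_center, layer3_center and bed below 0.008 m and angle between each of layer1_center, layer2_center, layer3_center's own z axis and vertical below 0.06 rad and angle between the x axis of each of layer1_center, layer2_center, layer3_center and the x axis of bed, either way round below 0.08 rad and z of each of layer1_center, layer2_center, layer3_center in the frame of bed below 0.106 m and value of joint carriage between 0.146 and 0.154 m and value of joint plunger below 0.003 m and horizontal distance between platen_block and bed above 0.03 m), for 0.2 s.
3. the platen lies flat on the layers, over the rods, at the loading notch (horizontal distance between each of layer1_center, layer2_center, layer3_center, platen_block and bed below 0.008 m and angle between each of layer1_center, layer2_center, layer3_center, platen_block's own z axis and vertical below 0.06 rad and angle between the x axis of each of layer1_center, layer2_center, layer3_center, platen_block and the x axis of bed, either way round below 0.08 rad and z of each of layer1_center, layer2_center, layer3_center in the frame of bed below 0.106 m and z of platen_block in the frame of bed below 0.158 m and (contact force between platen and layer1 above 1 N or contact force between platen and layer2 above 1 N or contact force between platen and layer3 above 1 N) and value of joint carriage between 0.146 and 0.154 m and value of joint plunger below 0.003 m), for 0.2 s.
4. the loaded carriage is locked under the press head, the air still shut (horizontal distance between each of layer1_center, layer2_center, layer3_center, platen_block and bed below 0.008 m and angle between each of layer1_center, layer2_center, layer3_center, platen_block's own z axis and vertical below 0.06 rad and angle between the x axis of each of layer1_center, layer2_center, layer3_center, platen_block and the x axis of bed, either way round below 0.08 rad and z of each of layer1_center, layer2_center, layer3_center in the frame of bed below 0.106 m and z of platen_block in the frame of bed below 0.158 m and (contact force between platen and layer1 above 1 N or contact force between platen and layer2 above 1 N or contact force between platen and layer3 above 1 N) and value of joint carriage between -0.004 and 0.004 m and value of joint plunger below 0.003 m and value of joint valve below 0.4 rad), for 0.2 s.
5. the air valve is half open (value of joint valve between 0.655 and 0.915 rad), for 0.2 s.
At the end, for the whole second after the job is handed in: All present layers, the platen on top, lie flat (0.06 rad) over the rods within 8 mm of the bolster's centre; the carriage is locked (plunger below 3 mm) within 4 mm of its notch under the head; the valve lever is 45 degrees open within 7 degrees; all at rest (all of step 5 and horizontal distance between each of layer1_center, layer2_center, layer3_center, platen_block and bed below 0.008 m and angle between each of layer1_center, layer2_center, layer3_center, platen_block's own z axis and vertical below 0.06 rad and angle between the x axis of each of layer1_center, layer2_center, layer3_center, platen_block and the x axis of bed, either way round below 0.08 rad and z of each of layer1_center, layer2_center, layer3_center in the frame of bed below 0.106 m and z of platen_block in the frame of bed below 0.158 m and (contact force between platen and layer1 above 1 N or contact force between platen and layer2 above 1 N or contact force between platen and layer3 above 1 N) and value of joint carriage between -0.004 and 0.004 m and value of joint plunger below 0.003 m and linear speed of each of platen, layer1, layer2, layer3 below 0.02 m/s); the robot touches nothing.
It fails at once if the air is opened while the carriage is not locked under the head (value of joint valve above 0.4 rad and (value of joint carriage above 0.008 m or value of joint plunger above 0.006 m)).
It fails at once if another thing on the bench is pushed more than 4 cm (distance of any of mallet, gouge1, gouge2, f_clamp, try_square, sanding_block, glue_bottle, offcut from where it was at the start of the episode above 0.04 m).
Of layer1, layer2, layer3 only 2 to 3 are there at a start; the rules pass over those that are not, and their reading is None.
At some moment in a run one of layer1, layer2, layer3, platen may be knocked a few centimetres aside while the robot is not near it.
It also fails if it takes over 208 s, if anything falls off the work surface, if the arm or the gripper's body presses on something with over 40 N, if the wrist force passes 120 N, or if a joint passes its speed limit or range.

ROBOT

A 7-joint arm with a two-finger parallel gripper is mounted at the origin on the work surface. World frame = base frame: x ahead of the robot, y to its left, z up, the work surface at z = 0. Lengths are in m, angles in rad, forces in N, time in s.
With the tool pointing down it reaches from about 0.425 to 0.925 m from the base axis. Payload 6.8 kg.
Tool frame: the origin (TCP) lies on the centre line of the jaws, within the pads' length; the fingertips stand 19 mm ahead of it and the grasp point (between the pads) is the TCP (r.tip_extent is the y of the fingertips in the tool frame, in m); y points along the fingers, z is the direction in which the jaws open and shut, and the axes are right-handed (so a half turn about y gives the same grasp; the last joint's range is limited). The gripper opens to 85 mm and grips with 20 to 120 N. Pads are 22 mm wide; open, the fingers measure 114 mm over their backs; the gripper's body (76 mm by 85 mm) begins 54 mm behind the grasp point. The pads swing forward as they close: fully open they stand 13 mm farther back than shut.
Start: joints at [1.067, 0.477, 0.022, 1.555, -0.011, 1.109, -0.083], TCP at [0.26, -0.623, 0.25] pointing down, gripper open.
Joint ranges: [-2.96, 2.96], [-0.34, 2.1], [-1.41, 1.46], [0.24, 2.44], [-1.37, 4.51], [0.17, 1.92], [-2.96, 2.96]. Speed limits (rad/s): [2.39, 2.39, 3.14, 3.14, 3.14, 3.14, 3.14].

INTERFACE

Orientations are given as a rotation vector (axis times angle).
In Python, from bench import r gives the robot as it stands. The module is installed in compiled form; this text tells all that it offers.
- The arm moves only by the tool jog_arm, never from a script. Its argument "motion" is a list of rows, each a list of 3 entries, a list of its own where there are three numbers: the opening, from 0 (shut) to 1 (fully open), then the shift along the tool's x, y, z in m, then the turn, a rotation vector about the tool's x, y, z in degrees. A call has 1 to 10 rows; each row shifts and turns the commanded pose from where the row before left it, along the tool's axes as they then stand; what a row does not reach is not made up. A row lasts 1/12 s, in which the tool goes at most 41.7 mm and 7.16 degrees, less where a joint would pass 70% of its speed; a pose out of reach is approached as far as the arm can. A call with a gripper value outside its range is refused whole. The fingers move at their own pace and stop on an object; "force" is the grip in N (left out, the last holds). Time passes only in rows, so rows that do not move let the fingers close. It gives the time, the measured TCP pose, the force and the opening at its end, in the units of the state.
- r.get_obs(): the state, without advancing time (a new reading comes with each control period).
- r.grab_frame(name): name is "side" or "top" or "wrist"; returns a dict with "image" (384x512x3 uint8, red, green, blue), "range_z" (384x512 float32, m along the optical axis (not along the pixel's ray), 0 where there is no reading), "fx", "fy", "cx", "cy" (pixels), "xyz" and "orientation" of the camera in the world. Camera axes: x right, y down, z forward; pixel columns grow to the right and rows downward; lengths in m; the calibration is good to about 2 mm. A picture is of the moment at which its call begins.
- r.hand_in(): hands the job in, once; it reports no verdict.
The state is a dict: "clock": time; "joints": joint angles; "qvel": joint speeds; "tau": joint torques, N m; "tcp_pos": TCP position; "orientation": TCP orientation; "contact_force": force on the tool from outside, world axes, zero at the start; "moment": the same for the moment, N m; "grip_width": finger opening in m.
Only numpy, scipy, OpenCV 4.12 (cv2) and the standard library are available. Lean on these libraries where they do the work, as an engineer would, in place of code of your own. Each camera call takes 0.05 s, during which the arm holds its last target.

## Working session

There is one attempt and no reset: what is moved stays moved. The work goes in short steps, Python scripts to look and compute and a tool call to move; the robot and the scene stay as the last step left them, time stands still between calls to the robot, and variables do not carry over. Pictures are saved under pics/ and viewed, and the job is handed in when it is done.

Besides the shell and the picture viewer there is one more tool, called after "Call:" as name([rows], argument=value, ...), one row to a line, values as JSON. jog_arm: Moves the arm, as the interface text tells. Its arguments: {"type":"object","properties":{"motion":{"type":"array","items":{"type":"array"}},"force":{"type":"number"}},"required":["motion"]}

```bash
ls; mkdir -p pics
python3 - <<'E'
from bench import r
import cv2,numpy as np
print(r.get_obs(), r.tip_extent)
for n in ["side","top","wrist"]:
    f=r.grab_frame(n); cv2.imwrite(f"pics/{n}0.png",cv2.cvtColor(f["image"],cv2.COLOR_RGB2BGR))
    print(n,{k:f[k] for k in f if k not in("image","range_z")}, (f["range_z"]>0).mean())
    np.savez(f"pics/{n}0.npz",**f)
E
```

```text
pics
{'clock': 0.0, 'joints': array([ 1.06689789,  0.47778371,  0.0223608 ,  1.55641176, -0.01151478,
        1.10930884, -0.08309702]), 'qvel': array([-1.84064635e-03,  1.05263951e-04,  1.25338825e-04,  7.79840298e-05,
       -6.18067238e-04, -6.63651609e-04, -8.74519495e-04]), 'tau': array([-1.14070635e-04, -5.96453762e+01,  1.60783432e+00, -2.81201345e+01,
        1.24856411e-02,  9.33278556e-03, -1.89495915e-05]), 'tcp_pos': array([ 0.26001691, -0.62232473,  0.24935384]), 'orientation': array([-0.40240263,  2.00609236, -2.00257881]), 'contact_force': array([ 0.44711117, -0.08300556,  0.18022367]), 'moment': array([ 0.00721599, -0.00434449,  0.03715658]), 'grip_width': 0.08533935835990712} 0.019
side {'fx': 417.312166219806, 'fy': 417.312166219806, 'cx': 252.3304784068348, 'cy': 188.83903194186132, 'xyz': array([-0.03964948,  0.73637348,  1.12651877]), 'orientation': array([-0.94355975,  2.57345969, -0.95149354])} 0.9960225423177084
top {'fx': 378.0152978603698, 'fy': 378.0152978603698, 'cx': 254.7325228955084, 'cy': 186.23712154764922, 'xyz': array([0.42442398, 0.02960723, 1.18072308]), 'orientation': array([-2.1345596 ,  2.16475013, -0.10319649])} 0.9959055582682291
wrist {'fx': 278.4012998667436, 'fy': 278.4012998667436, 'cx': 256.24627518424364, 'cy': 194.40700786255454, 'xyz': array([ 0.33795643, -0.58971746,  0.37432901]), 'orientation': array([ 2.37271792, -1.57976032, -0.26887441])} 0.9959869384765625
```

View pics/side0.png

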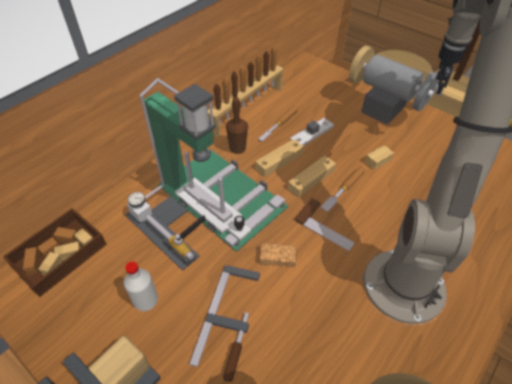

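View pics/top0.png

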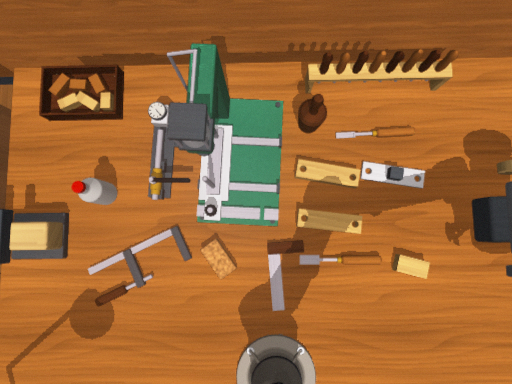

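View pics/wrist0.png

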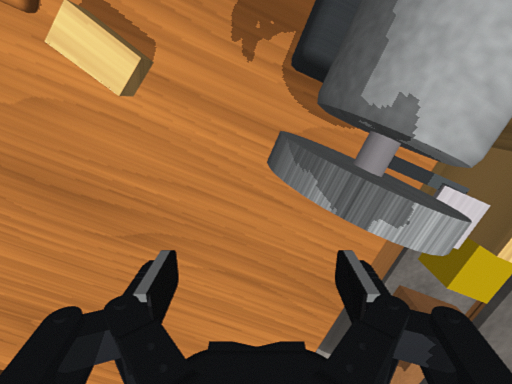

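```bash
cat > h.py <<'E'
import numpy as np,cv2
from scipy.spatial.transform import Rotation as R
def load(n): return dict(np.load(f"pics/{n}.npz"))
def grab(n,name):
    from bench import r
    f=r.grab_frame(n); np.savez(f"pics/{name}.npz",**f)
    cv2.imwrite(f"pics/{name}.png",cv2.cvtColor(f["image"],cv2.COLOR_RGB2BGR)); return f
def rays(f):
    v,u=np.mgrid[0:384,0:512]
    d=np.stack([(u-f["cx"])/f["fx"],(v-f["cy"])/f["fy"],np.ones(u.shape)],-1)
    return d@R.from_rotvec(f["orientation"]).as_matrix().T
def cloud(f): return f["xyz"]+rays(f)*f["range_z"][...,None]
def onplane(f,u,v,z):
    d=np.array([(u-f["cx"])/f["fx"],(v-f["cy"])/f["fy"],1.])@R.from_rotvec(f["orientation"]).as_matrix().T
    return f["xyz"]+d*(z-f["xyz"][2])/d[2]
def proj(f,p):
    c=R.from_rotvec(f["orientation"]).as_matrix().T@(np.asarray(p)-f["xyz"])
    return np.array([c[0]/c[2]*f["fx"]+f["cx"],c[1]/c[2]*f["fy"]+f["cy"]])
def twoview(fs,uvs):
    A=np.zeros((3,3));b=np.zeros(3)
    for f,(u,v) in zip(fs,uvs):
        d=np.array([(u-f["cx"])/f["fx"],(v-f["cy"])/f["fy"],1.])@R.from_rotvec(f["orientation"]).as_matrix().T
        d/=np.linalg.norm(d);P=np.eye(3)-np.outer(d,d);A+=P;b+=P@f["xyz"]
    return np.linalg.solve(A,b)
E
python3 - <<'E'
from h import *
f=load("top0"); X=cloud(f)
for n in ["top0","side0"]:
    f=load(n); X=cloud(f); hsv=cv2.cvtColor(f["image"],cv2.COLOR_RGB2HSV)
    for (u,v) in ([(300,300),(328,172),(330,221),(412,266),(393,190),(395,173),(210,210),(210,170),(170,180),(250,150)] if n=="top0" else [(310,260),(312,175),(280,155),(238,222),(300,140)]):
        print(n,u,v,X[v,u].round(4),hsv[v,u])
a=load("top0")["image"][30:290,130:470]; cv2.imwrite("pics/tc.png",cv2.cvtColor(cv2.resize(a,None,fx=2.3,fy=2.3,interpolation=cv2.INTER_CUBIC),cv2.COLOR_RGB2BGR))
a=load("side0")["image"][70:280,110:410]; cv2.imwrite("pics/sc.png",cv2.cvtColor(cv2.resize(a,None,fx=2.6,fy=2.6,interpolation=cv2.INTER_CUBIC),cv2.COLOR_RGB2BGR))
E
```

```text
top0 300 300 [ 0.2157 -0.0775 -0.0018] [ 14 193 147]
top0 328 172 [ 0.6007 -0.169   0.0388] [ 20 134 234]
top0 330 221 [ 0.452  -0.1688  0.044 ] [ 18 148 171]
top0 412 266 [ 0.3172 -0.4049  0.039 ] [ 22 125 244]
top0 393 190 [ 5.467e-01 -3.754e-01 -2.000e-04] [ 14 197 124]
top0 395 173 [ 0.5923 -0.366   0.0528] [116  22  92]
top0 210 210 [0.4869 0.183  0.095 ] [168  15 210]
top0 210 170 [0.6092 0.188  0.0608] [  0  10 147]
top0 170 180 [0.5749 0.2981 0.1028] [11 70 58]
top0 250 150 [0.6791 0.0686 0.0111] [ 77 128 137]
side0 310 260 [0.2602 0.1077 0.0021] [ 14 158 179]
side0 312 175 [ 0.4443 -0.1591  0.0393] [ 18 118 153]
side0 280 155 [ 0.5914 -0.1645  0.0401] [ 18 120 208]
side0 238 222 [0.4789 0.1932 0.0968] [170   9  82]
side0 300 140 [ 0.605  -0.3137  0.0015] [ 10  13 173]
```

View pics/tc.png

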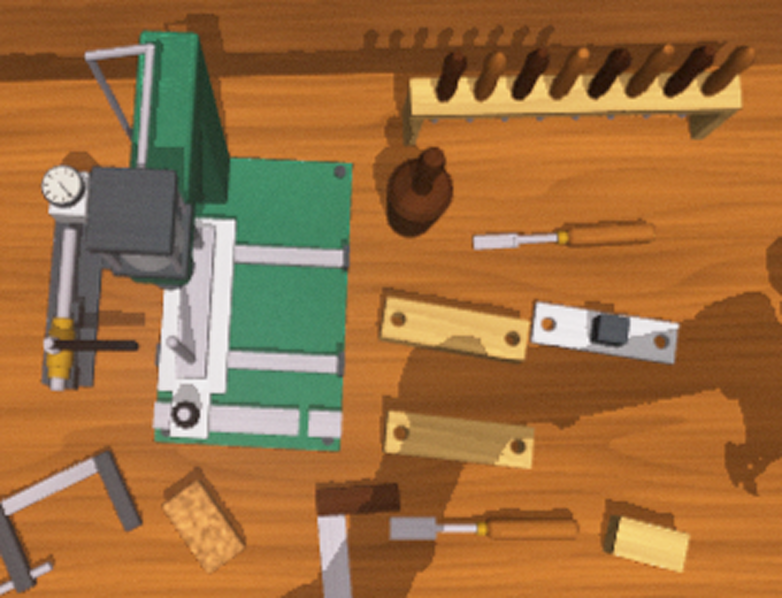

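View pics/sc.png

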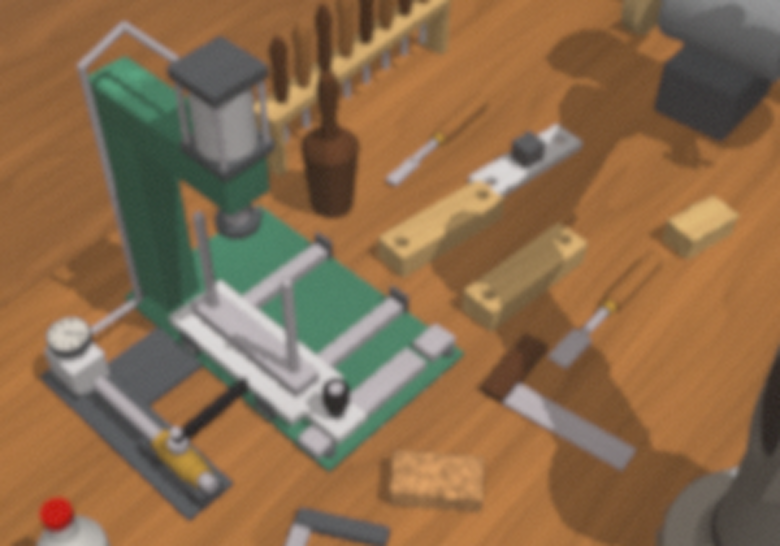

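```bash
cat > m1.py <<'E'
from h import *
def rect(P): 
    (c,s,a)=cv2.minAreaRect((P*1000).astype(np.float32)); 
    b=cv2.boxPoints((c,s,a)); e=b[1]-b[0]; e2=b[2]-b[1]
    L=e if np.linalg.norm(e)>np.linalg.norm(e2) else e2
    return np.array(c)/1000, sorted(s), (np.degrees(np.arctan2(L[1],L[0])))%180
def topobj(f,win,zlo,zhi,zplane,cond=None,show=True):
    X=cloud(f); u0,v0,u1,v1=win
    m=np.zeros((384,512),bool); m[v0:v1,u0:u1]=1
    m&=(X[...,2]>zlo)&(X[...,2]<zhi)
    if cond is not None:m&=cond
    m=cv2.morphologyEx(m.astype(np.uint8),cv2.MORPH_CLOSE,np.ones((3,3)))
    n,l,st,_=cv2.connectedComponentsWithStats(m); k=1+np.argmax(st[1:,4]); m=l==k
    vs,us=np.nonzero(m)
    P=np.array([onplane(f,u,v,zplane)[:2] for u,v in zip(us,vs)])
    return rect(P),P,np.median(X[m][:,2]),m
E
python3 - <<'E'
from m1 import *
for n,wins in (("top0",[(290,150,362,195),(290,200,368,240),(358,155,432,195)]),("side0",[(250,130,306,178),(284,150,340,198)])):
    f=load(n)
    for i,w in enumerate(wins):
        zl,zh,zp=(0.025,0.052,0.04) if not(n=="top0" and i==2) else (0.008,0.07,0.014)
        (c,s,a),P,zm,m=topobj(f,w,zl,zh,zp)
        print(n,i,c.round(4),np.round(s,1),round(a,2),zm.round(4),P.mean(0).round(4),m.sum())
# holes by dark within hull, top
f=load("top0");g=cv2.cvtColor(f["image"],cv2.COLOR_RGB2GRAY)
np.set_printoptions(linewidth=250)
print(g[160:182,296:306]);print(g[205:232,300:310])
E
```

```text
top0 0 [ 0.5972 -0.1662] [ 56.8 190.4] 79.14 0.0403 [ 0.5974 -0.1663] 1108
top0 1 [ 0.4525 -0.1662] [ 54.3 191.1] 82.69 0.0402 [ 0.4524 -0.1668] 1121
top0 2 [ 0.5941 -0.3662] [ 62.7 202.1] 83.09 0.0147 [ 0.5934 -0.3681] 1075
side0 0 [ 0.5921 -0.166 ] [ 70.5 201.8] 78.78 0.0411 [ 0.5937 -0.164 ] 688
side0 1 [ 0.4485 -0.1667] [ 63.5 202.2] 82.8 0.0411 [ 0.4489 -0.1636] 736
[[ 93  92 157 187 191 187 190 174 172 160]
 [ 92  89 180 193 194 193 192 195 192 190]
 [ 88 102 172 190 190 190 189 193 192 195]
 [ 88 108 177 188 186 183 185 182 187 186]
 [ 91 140 191 194 195 189 179 175 182 182]
 [ 89 162 197 204 196 177 157 150 159 175]
 [ 86 161 194 199 173 121 107 106 106 144]
 [ 89 174 191 183 132 109 105  99  92  81]
 [103 177 190 168 116  96  97  91  84  77]
 [108 176 190 172 119  92  94  94  93  81]
 [133 186 189 192 145 102  89  93  91 105]
 [158 192 196 196 185 142 124 116 125 154]
 [161 194 201 201 203 194 185 175 190 194]
 [181 199 196 199 198 197 196 198 198 199]
 [178 196 195 197 197 197 199 195 197 197]
 [170 186 191 193 194 194 199 196 196 198]
 [149 158 170 176 178 181 187 187 192 
[... 682 characters left out ...]
78 148 136]
 [197 149 102  89  93  84  90 118 140 146]
 [188 119  93  91  92  95  78  93 130 140]
 [185 122  92  90  91  96  80  91 127 136]
 [192 137  98  91  93  89  84 104 127 130]
 [191 166 121  93  91  86  90 118 134 136]
 [198 195 170 146 131 116 126 130 132 134]
 [201 202 203 205 188 155 141 142 142 138]
 [198 198 202 196 159 137 139 141 138 141]
 [197 200 197 199 158 140 140 139 141 143]
 [194 192 196 186 152 140 141 138 139 138]
 [175 175 171 142 131 131 137 136 135 142]
 [100 106  95  99 113 118 115 119 121 124]
 [ 84  85  84  86  84  83  84  84  82  93]
 [ 85  86  87  84  87  87  85  84  89  84]
 [ 85  82  85  86  86  83  90  85  86  84]
 [ 86  84  87  87  87  86  85  87  84  85]]
```

Run:
```python
from m1 import *
f=load("top0"); X=cloud(f); hsv=cv2.cvtColor(f["image"],cv2.COLOR_RGB2HSV).astype(int); g=f["image"].mean(2)
# green base right & bottom edge
green=(hsv[...,0]>65)&(hsv[...,0]<95)&(hsv[...,1]>60)&(abs(X[...,2]-0.011)<0.012)
vs,us=np.nonzero(green); print("green z",np.median(X[green][:,2]), us.min(),us.max(),vs.min(),vs.max())
pr=[];pb=[]
for v in range(105,220):
    u=np.nonzero(green[v,:300])[0]
    if len(u): pr.append(onplane(f,u.max()+.5,v,0.011)[:2])
for u in range(205,275):
    v=np.nonzero(green[:240,u])[0]
    if len(v): pb.append(onplane(f,u,v.max()+.5,0.011)[:2])
for p,nm in((pr,"right edge(along x)"),(pb,"front edge(along y)")):
    p=np.array(p,np.float32); l=cv2.fitLine(p,cv2.DIST_HUBER,0,.01,.01).ravel(); print(nm,l.round(4),np.degrees(np.arctan2(l[1],l[0])).round(2))
# knob top
for n,w in (("top0",(200,198,222,224)),("side0",(226,208,250,232))):
    f=load(n);X=cloud(f)
    (c,s,a),P,zm,m=topobj(f,w,0.086,0.105,0.0935)
    print("knob",n,c.round(4),np.round(s,1),zm.round(4),m.sum(),P.mean(0).round(4))
# valve lever
for n,w in (("top0",(160,172,196,190)),("side0",(180,200,212,245))):
    f=load(n);X=cloud(f);hsv=cv2.cvtColor(f["image"],cv2.COLOR_RGB2HSV)
    (c,s,a),P,zm,m=topobj(f,w,0.085,0.115,0.1,cond=hsv[...,2]<90)
    print("lever",n,c.round(4),np.round(s,1),a,zm.round(4),m.sum())
```

```text
green z 0.012635006125610193 198 282 99 225
right edge(along x) [ 0.9977 -0.0675  0.6989 -0.0276] -3.87
front edge(along y) [0.0648 0.9979 0.4503 0.1037] 86.29
knob top0 [0.4878 0.184 ] [30.9 32.4] 0.0935 106 [0.4872 0.1842]
knob side0 [0.4838 0.1836] [33.1 34.5] 0.0941 91 [0.4833 0.1836]
lever top0 [0.575  0.2858] [11.7 84.8] 89.08605 0.0999 129
lever side0 [0.5695 0.2977] [17.9 97. ] 90.62881 0.0979 142
```

Run:
```python
from h import *
from bench import r
o=r.get_obs(); M=R.from_rotvec(o["orientation"]).as_matrix(); print(M.round(3)); f=load("wrist0"); print("cam in tool",(M.T@(f["xyz"]-o["tcp_pos"])).round(4)); print((M.T@R.from_rotvec(f["orientation"]).as_matrix()).round(3))
for i,n in((2,"z"),(0,"x")): print(n,"az",np.degrees(np.arctan2(M[1,i],M[0,i])))
```

```text
[[-0.923 -0.001  0.386]
 [-0.386  0.001 -0.923]
 [ 0.    -1.    -0.001]]
cam in tool [-0.0845 -0.1248 -0.0003]
[[-0.     0.944  0.329]
 [-0.    -0.329  0.944]
 [ 1.    -0.     0.   ]]
z az -67.32227612083966
x az -157.322266535211
```

```bash
cat > plan.py <<'E'
from h import *
def cur():
    from bench import r
    o=r.get_obs(); M=R.from_rotvec(o["orientation"]).as_matrix()
    return o["tcp_pos"].copy(),M
def pose(az):
    a=np.radians(az); z=np.array([np.cos(a),np.sin(a),0]); y=np.array([0,0,-1.]); return np.stack([np.cross(y,z),y,z],1)
def plan(wps,step=0.036,ang=6.5,start=None,grip=1.0,show=True):
    """wps: list of (x,y,z,az). prints rounded rows"""
    p,M=start if start else cur(); rows=[]
    import json
    for w in wps:
        tp=np.array(w[:3]); TM=pose(w[3])
        rv=R.from_matrix(TM@M.T).as_rotvec()
        # turn the way the caller prefers by passing via waypoints
        n=max(1,int(np.ceil(max(np.linalg.norm(tp-p)/step,np.degrees(np.linalg.norm(rv))/ang))))
        p0,M0=p.copy(),M.copy()
        for i in range(1,n+1):
            gp=p0+(tp-p0)*i/n; gM=R.from_rotvec(rv*i/n).as_matrix()@M0
            d=np.round(M.T@(gp-p),3 if i<n else 4); t=np.round(np.degrees(R.from_matrix(M.T@gM).as_rotvec()),1)
            d=np.round(d,3) if i<n else np.round(d,4)
            rows.append([grip,[float(q)+0. for q in d],[float(q)+0. for q in t]])
            p=p+M@d; M=M@R.from_rotvec(np.radians(t)).as_matrix()
    for i in range(0,len(rows),10): print(json.dumps(rows[i:i+10]).replace(" ","")); 
    return p,M
def st():
    from bench import r
    o=r.get_obs();M=R.from_rotvec(o["orientation"]).as_matrix()
    print("t",round(o["clock"],2),"p",o["tcp_pos"].round(4),"az",np.degrees(np.arctan2(M[1,2],M[0,2])).round(2),"tilt",np.degrees(np.arccos(-M[2,1])).round(2),"F",o["contact_force"].round(1),"w",round(o["grip_width"],4),"q",o["joints"].round(2))
E
python3 -c "
from plan import *
plan([(0.50,-0.25,0.30,10),(0.4855,0.184,0.26,86.2)])"
```

```text
[[1.0,[-0.028,-0.004,-0.019],[0.0,-5.9,0.0]],[1.0,[-0.03,-0.004,-0.017],[0.0,-6.0,0.0]],[1.0,[-0.031,-0.004,-0.013],[0.0,-5.9,0.0]],[1.0,[-0.033,-0.003,-0.01],[0.0,-6.0,0.0]],[1.0,[-0.033,-0.004,-0.006],[0.0,-5.9,0.0]],[1.0,[-0.034,-0.004,-0.003],[0.0,-6.0,0.0]],[1.0,[-0.034,-0.004,0.001],[0.0,-5.9,0.0]],[1.0,[-0.034,-0.004,0.004],[0.0,-6.0,0.0]],[1.0,[-0.033,-0.004,0.008],[0.0,-5.9,-0.1]],[1.0,[-0.033,-0.004,0.011],[0.0,-6.0,0.0]]]
[[1.0,[-0.031,-0.004,0.014],[0.1,-5.9,0.0]],[1.0,[-0.029,-0.003,0.018],[0.0,-6.0,0.0]],[1.0,[-0.027,-0.0043,0.0203],[0.0,-5.9,0.0]],[1.0,[-0.033,0.003,0.005],[0.0,-5.9,0.0]],[1.0,[-0.033,0.003,0.008],[0.0,-5.8,0.0]],[1.0,[-0.031,0.003,0.011],[0.0,-5.9,0.0]],[1.0,[-0.03,0.003,0.014],[0.0,-5.9,0.0]],[1.0,[-0.029,0.003,0.018],[0.0,-5.8,0.0]],[1.0,[-0.026,0.003,0.02],[0.0,-5.9,0.0]],[1.0,[-0.024,0.003,0.023],[0.0,-5.8,0.0]]]
[[1.0,[-0.022,0.003,0.025],[0.0,-5.9,0.0]],[1.0,[-0.019,0.004,0.028],[0.0,-5.9,0.0]],[1.0,[-0.017,0.003,0.029],[0.0,-5.8,0.0]],[1.0,[-0.013,0.003,0.031],[0.0,-5.9,0.0]],[1.0,[-0.01,0.003,0.032],[0.0,-5.9,0.0]],[1.0,[-0.0067,0.0027,0.0322],[0.0,-5.8,0.0]]]
```

Call:
jog_arm([
  [1,[-0.028,-0.004,-0.019],[0,-6,0]],
  [1,[-0.03,-0.004,-0.017],[0,-6,0]],
  [1,[-0.031,-0.004,-0.013],[0,-6,0]],
  [1,[-0.033,-0.004,-0.01],[0,-6,0]],
  [1,[-0.033,-0.004,-0.006],[0,-6,0]],
  [1,[-0.034,-0.004,-0.003],[0,-6,0]],
  [1,[-0.034,-0.004,0.001],[0,-6,0]],
  [1,[-0.034,-0.004,0.004],[0,-6,0]],
  [1,[-0.033,-0.004,0.008],[0,-6,0]],
  [1,[-0.033,-0.004,0.011],[0,-6,0]],
])

```text
clock: 0.98
tcp_pos: [0.4439, -0.3338, 0.2904]
orientation: [-1.149, 1.299, -1.299]
contact_force: [0.6, -0.7, -0.1]
grip_width: 0.0852
```

Call:
jog_arm([
  [1,[-0.031,-0.004,0.014],[0,-6,0]],
  [1,[-0.029,-0.004,0.018],[0,-6,0]],
  [1,[-0.027,-0.004,0.02],[0,-6,0]],
  [1,[-0.033,0.003,0.005],[0,-6,0]],
  [1,[-0.033,0.003,0.008],[0,-6,0]],
  [1,[-0.031,0.003,0.011],[0,-6,0]],
  [1,[-0.03,0.003,0.014],[0,-6,0]],
  [1,[-0.029,0.003,0.018],[0,-6,0]],
  [1,[-0.026,0.003,0.02],[0,-6,0]],
  [1,[-0.024,0.003,0.023],[0,-6,0]],
])

```text
clock: 1.82
tcp_pos: [0.4851, -0.0145, 0.2811]
orientation: [-1.511, 0.506, -0.506]
contact_force: [1.0, -0.5, 0.7]
grip_width: 0.0851
```

```bash
python3 -c "
from plan import *
st();grab('wrist','w1');plan([(0.4855,0.184,0.26,86.2)])"
```

```text
t 1.82 p [ 0.4851 -0.0145  0.2811] az 52.96 tilt 0.02 F [ 1.  -0.5  0.7] w 0.0851 q [ 0.49  0.19 -0.66  1.92  0.13  1.07  0.7 ]
[[1.0,[-0.019,0.004,0.026],[0.0,-5.4,0.0]],[1.0,[-0.016,0.003,0.027],[-0.1,-5.4,0.0]],[1.0,[-0.013,0.004,0.029],[0.0,-5.4,0.0]],[1.0,[-0.011,0.003,0.03],[0.0,-5.4,0.0]],[1.0,[-0.008,0.004,0.031],[-0.1,-5.4,-0.1]],[1.0,[-0.0047,0.0034,0.0311],[0.0,-5.4,0.0]]]
```

View pics/w1.png

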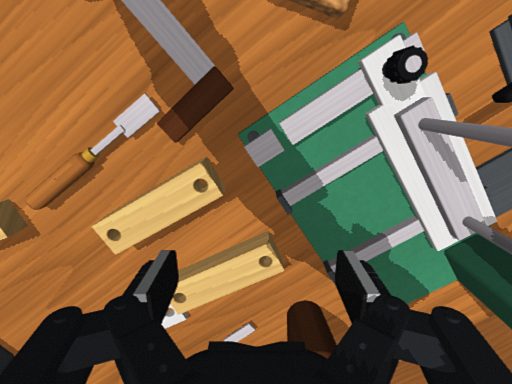

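Call:
jog_arm([
  [1,[-0.019,0.004,0.026],[0,-5.4,0]],
  [1,[-0.016,0.003,0.027],[0,-5.4,0]],
  [1,[-0.013,0.004,0.029],[0,-5.4,0]],
  [1,[-0.011,0.003,0.03],[0,-5.4,0]],
  [1,[-0.008,0.004,0.031],[0,-5.4,0]],
  [1,[-0.005,0.003,0.031],[0,-5.4,0]],
  [1,[0,0,0],[0,0,0]],
  [1,[0,0,0],[0,0,0]],
])

```text
clock: 2.53
tcp_pos: [0.4897, 0.1765, 0.26]
orientation: [-1.569, 0.066, -0.064]
contact_force: [-0.2, -0.5, -0.5]
grip_width: 0.0854
```

```bash
python3 -c "
from plan import *
st();grab('wrist','w2');grab('side','s2');grab('top','t2')"
```

```text
t 2.53 p [0.4897 0.1765 0.26  ] az 85.25 tilt 0.07 F [-0.2 -0.5 -0.5] w 0.0854 q [ 0.23  0.32 -0.83  1.87  0.27  1.07  0.78]
```

View pics/w2.png

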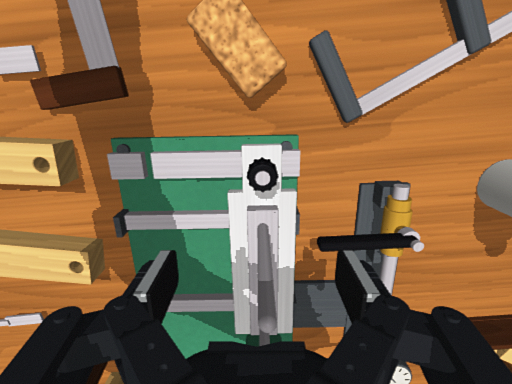

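View pics/s2.png

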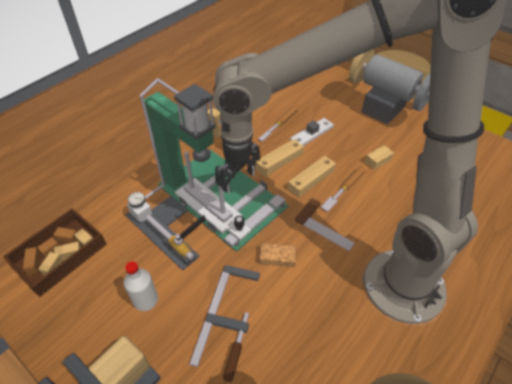

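Run:
```python
from m1 import *
fs={}
for n,w in (("w2",(240,150,285,200)),("w1",(380,40,432,88))):
    f=load(n);X=cloud(f)
    (c,s,a),P,zm,m=topobj(f,w,0.086,0.105,0.0935)
    vs,us=np.nonzero(m); fs[n]=(f,(us.mean(),vs.mean()))
    print("knob",n,c.round(4),np.round(s,1),zm.round(4),m.sum(),P.mean(0).round(4))
fs["top0"]=(load("top0"),(210.3,209.6))
print(twoview([fs["w1"][0],fs["w2"][0]],[fs["w1"][1],fs["w2"][1]]).round(4))
f=load("w2");X=cloud(f);hsv=cv2.cvtColor(f["image"],cv2.COLOR_RGB2HSV)
(c,s,a),P,zm,m=topobj(f,(312,228,400,258),0.085,0.115,0.1,cond=hsv[...,2]<80)
print("lever w2",c.round(4),np.round(s,1),a,zm.round(4),P.min(0),P.max(0))
# carriage plate edges for yaw : white tongue etc
hs=(hsv[...,0]>65)&(hsv[...,0]<95)&(hsv[...,1]>60)
p=[]
for u in range(140,240):
    v=np.nonzero(hs[:200,u])[0]
    if len(v): p.append(onplane(f,u,v.min()-.5,0.012)[:2])
l=cv2.fitLine(np.array(p,np.float32),cv2.DIST_HUBER,0,.01,.01).ravel();print("front edge",np.degrees(np.arctan2(l[1],l[0])),l)
```

```text
knob w2 [0.4852 0.1836] [33.5 33.5] 0.0945 729 [0.4852 0.1835]
knob w1 [0.4856 0.1808] [33.6 35.1] 0.0944 975 [0.4855 0.1812]
[0.4866 0.1835 0.0885]
lever w2 [0.5711 0.2876] [19.4 95.1] 88.31731 0.0994 [0.56055799 0.24024166] [0.58133223 0.3349033 ]
front edge 86.21584 [0.06599795 0.9978198  0.44413185 0.07940829]
```

```bash
python3 -c "
from plan import *
plan([(0.4855,0.1835,0.18,86.2),(0.4855,0.1835,0.08,86.2)])"
```

```text
[[1.0,[-0.002,0.027,0.003],[0.0,-0.4,0.0]],[1.0,[-0.002,0.026,0.004],[0.0,-0.5,0.0]],[1.0,[-0.0017,0.0271,0.0029],[0.1,-0.4,0.0]],[1.0,[0.0,0.033,0.0],[0.0,0.0,0.0]],[1.0,[0.0,0.034,0.0],[0.0,0.0,0.0]],[1.0,[0.0,0.033,-0.0001],[0.0,0.0,0.0]]]
```

Call:
jog_arm([
  [1,[-0.002,0.027,0.003],[0,-0.4,0]],
  [1,[-0.002,0.026,0.004],[0,-0.5,0]],
  [1,[-0.0015,0.027,0.003],[0,-0.4,0]],
  [1,[0,0.03,0],[0,0,0]],
  [1,[0,0.03,0],[0,0,0]],
  [1,[0,0.02,0],[0,0,0]],
  [1,[0,0.02,0],[0,0,0]],
  [1,[0,0,0],[0,0,0]],
  [1,[0,0,0],[0,0,0]],
], force=50)

```text
clock: 3.43
tcp_pos: [0.4854, 0.1838, 0.0799]
orientation: [-1.571, 0.053, -0.05]
contact_force: [-0.9, 1.0, 0.8]
grip_width: 0.0856
```

Call:
jog_arm([
  [0,[0,0,0],[0,0,0]],
  [0,[0,0,0],[0,0,0]],
  [0,[0,0,0],[0,0,0]],
  [0,[0,0,0],[0,0,0]],
  [0,[0,0,0],[0,0,0]],
  [0,[0,0,0],[0,0,0]],
  [0,[0,0,0],[0,0,0]],
  [0,[0,0,0],[0,0,0]],
], force=50)

```text
clock: 4.1
tcp_pos: [0.4861, 0.1851, 0.0814]
orientation: [-1.571, 0.049, -0.051]
contact_force: [-1.2, -2.2, 7.2]
grip_width: 0.0306
```

```bash
python3 -c "
from plan import *
st();grab('wrist','w3')"
```

```text
t 4.1 p [0.4861 0.1851 0.0814] az 86.35 tilt 0.09 F [-1.2 -2.2  7.2] w 0.0306 q [ 0.07  0.56 -0.69  2.02  0.52  0.74  0.56]
```

View pics/w3.png

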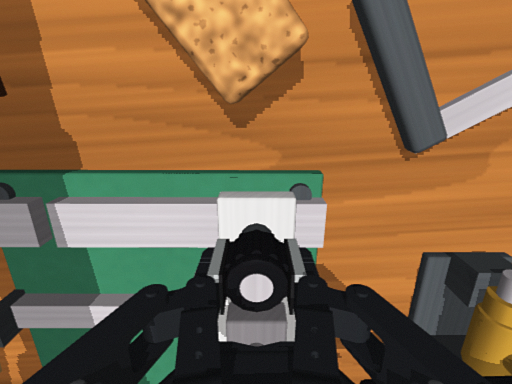

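Call:
jog_arm([
  [0,[0,-0.005,0],[0,0,0]],
  [0,[0,-0.006,0],[0,0,0]],
  [0,[0,-0.006,0],[0,0,0]],
  [0,[0,0,0],[0,0,0]],
  [0,[0,0,0],[0,0,0]],
])

```text
clock: 4.57
tcp_pos: [0.486, 0.185, 0.0975]
orientation: [-1.57, 0.049, -0.051]
contact_force: [5.0, 0.5, -9.3]
grip_width: 0.0307
```

```bash
python3 -c "
from plan import *
st();f=grab('wrist','w4')
from m1 import *
print(topobj(f,(235,265,282,310),0.09,0.13,0.11)[2])"
```

```text
t 4.57 p [0.486  0.185  0.0975] az 86.36 tilt 0.06 F [ 5.   0.5 -9.3] w 0.0307 q [ 0.08  0.53 -0.71  2.01  0.5   0.77  0.58]
0.11086682682604355
```

View pics/w4.png

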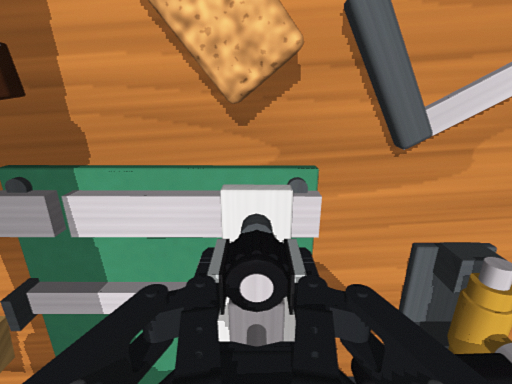

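Call:
jog_arm([
  [0,[0,0,-0.01],[0,0,0]],
  [0,[0,0,-0.018],[0,0,0]],
  [0,[0,0,-0.018],[0,0,0]],
  [0,[0,0,-0.018],[0,0,0]],
  [0,[0,0,-0.018],[0,0,0]],
  [0,[0,0,-0.018],[0,0,0]],
  [0,[0,0,-0.018],[0,0,0]],
  [0,[0,0,-0.016],[0,0,0]],
  [0,[0,0,-0.011],[0,0,0]],
  [0,[0,0,-0.003],[0,0,0]],
])

```text
clock: 5.45
tcp_pos: [0.4762, 0.035, 0.0969]
orientation: [-1.571, 0.052, -0.051]
contact_force: [3.7, -0.0, -9.2]
grip_width: 0.0308
```

Call:
jog_arm([
  [0,[0,0,0],[0,0,0]],
  [0,[0,0,0],[0,0,0]],
  [0,[0,0,0],[0,0,0]],
])

```text
clock: 5.7
tcp_pos: [0.4763, 0.0371, 0.0972]
orientation: [-1.571, 0.05, -0.05]
contact_force: [4.2, -1.9, -8.9]
grip_width: 0.0304
```

```bash
python3 -c "
from plan import *
st();f=grab('wrist','w5')
from m1 import *
print(topobj(f,(235,265,282,310),0.09,0.13,0.11)[2])"
```

```text
t 5.7 p [0.4763 0.0371 0.0972] az 86.35 tilt 0.03 F [ 4.2 -1.9 -8.9] w 0.0304 q [ 0.38  0.47 -0.72  2.11  0.47  0.72  0.86]
0.1105369651899317
```

View pics/w5.png

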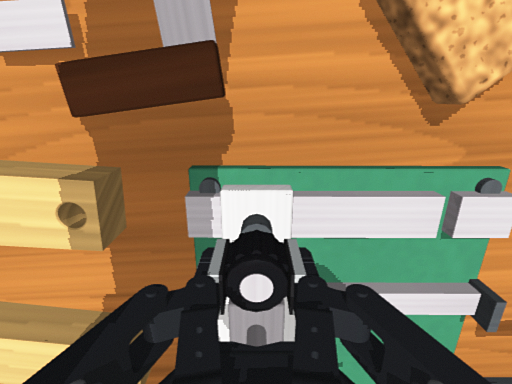

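Call:
jog_arm([
  [0,[0,0,-0.0015],[0,0,0]],
  [0,[0,0.006,0],[0,0,0]],
  [0,[0,0.006,0],[0,0,0]],
  [0,[0,0.005,0],[0,0,0]],
  [0,[0,0,0],[0,0,0]],
  [1,[0,0,0],[0,0,0]],
  [1,[0,0,0],[0,0,0]],
  [1,[0,0,0],[0,0,0]],
  [1,[0,0,0],[0,0,0]],
])

```text
clock: 6.5
tcp_pos: [0.4757, 0.0363, 0.0801]
orientation: [-1.57, 0.05, -0.049]
contact_force: [0.2, -0.3, 1.2]
grip_width: 0.077
```

```bash
python3 -c "
from plan import *
st();f=grab('wrist','w6')
from m1 import *
t=topobj(f,(225,255,290,320),0.08,0.13,0.0935)
print(t[0],t[2])"
```

```text
t 6.5 p [0.4757 0.0363 0.0801] az 86.41 tilt 0.04 F [ 0.2 -0.3  1.2] w 0.077 q [ 0.36  0.5  -0.7   2.12  0.5   0.69  0.84]
(array([0.47530441, 0.03647748]), [30.913461685180664, 33.65005874633789], np.float32(176.43596)) 0.09454841125772132
```

View pics/w6.png

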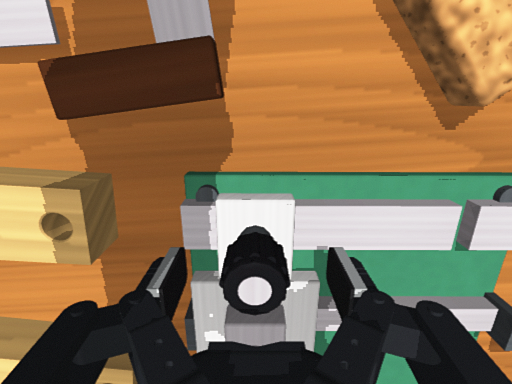

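Call:
jog_arm([
  [1,[0,-0.02,0],[0,0,0]],
  [1,[0,-0.03,0],[0,0,0]],
  [1,[0,-0.035,0],[0,0,0]],
  [1,[-0.01,-0.035,0],[0,0,0]],
  [1,[-0.01,-0.035,0],[0,0,0]],
  [1,[-0.01,-0.035,0],[0,0,0]],
  [1,[0,-0.03,0],[0,0,0]],
  [1,[0,-0.02,0],[0,0,0]],
  [1,[0,0,0],[0,0,0]],
])

```text
clock: 7.3
tcp_pos: [0.448, 0.0386, 0.3245]
orientation: [-1.571, 0.044, -0.056]
contact_force: [-0.1, -0.0, 0.6]
grip_width: 0.0856
```

```bash
python3 -c "
from plan import *
st();f=grab('wrist','w7');grab('top','t7');grab('side','s7')
for n,w in (('t7',(200,90,300,250)),('s7',(150,130,310,260))):
    a=load(n)['image'][w[1]:w[3],w[0]:w[2]]; cv2.imwrite('pics/'+n+'c.png',cv2.cvtColor(cv2.resize(a,None,fx=4,fy=4,interpolation=cv2.INTER_CUBIC),cv2.COLOR_RGB2BGR))
"
```

```text
t 7.3 p [0.448  0.0386 0.3245] az 86.37 tilt 0.43 F [-0.1 -0.   0.6] w 0.0856 q [ 0.63  0.1  -0.89  1.93  0.09  1.15  1.21]
```

View pics/w7.png

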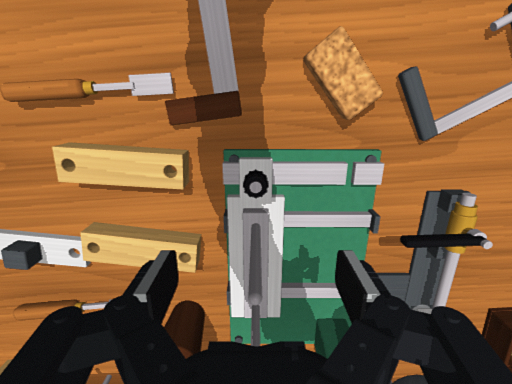

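View pics/t7c.png

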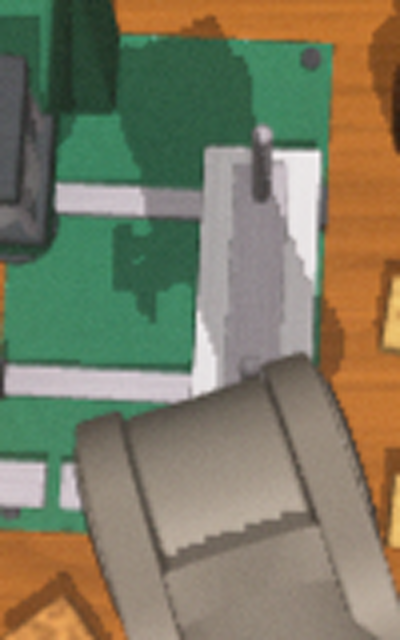

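View pics/s7c.png

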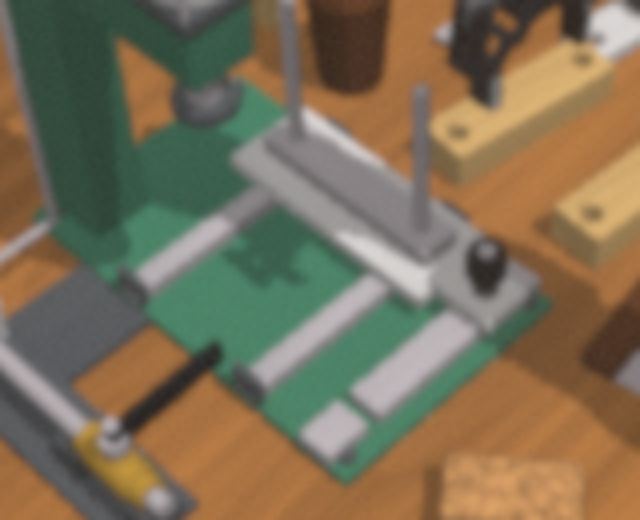

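```bash
python3 - <<'E'
from m1 import *
f=load("w7");X=cloud(f);hsv=cv2.cvtColor(f["image"],cv2.COLOR_RGB2HSV)
for i,w in enumerate([(75,215,210,280),(45,140,195,195)]):
    (c,s,a),P,zm,m=topobj(f,w,0.034,0.05,0.04)
    print(i,c.round(4),np.round(s,1),round(a,2),zm.round(4))
    # holes
    g=hsv[...,2]; u0,v0,u1,v1=w
    hole=(g<140)&(hsv[...,0]<40); hull=cv2.convexHull(np.argwhere(m)[:,::-1].astype(np.int32))
    mk=np.zeros((384,512),np.uint8);cv2.fillConvexPoly(mk,hull,1);mk=cv2.erode(mk,np.ones((7,7)))
    n,l,stt,ce=cv2.connectedComponentsWithStats((hole&(mk>0)).astype(np.uint8))
    for k in range(1,n):
        if stt[k,4]>40: print("  hole",ce[k].round(1),stt[k],onplane(f,*ce[k],0.04).round(4))
E
python3 -c "
from plan import *
plan([(0.55,-0.06,0.30,40),(0.597,-0.166,0.16,-10.5)])"
```

```text
0 [ 0.5962 -0.168 ] [ 59.4 192. ] 79.17 0.0413
  hole [ 92.8 247. ] [ 87 243  12  10  84] [ 0.583  -0.2443  0.04  ]
  hole [184.  257.1] [179 253  11  10  82] [ 0.6119 -0.0949  0.04  ]
1 [ 0.4514 -0.1682] [ 56.  192.9] 82.65 0.0414
  hole [ 67.8 164.4] [ 62 159  13  12 124] [ 0.4416 -0.245   0.04  ]
  hole [169.5 170.8] [164 165  12  13 122] [ 0.4611 -0.0942  0.04  ]
[[1.0,[0.014,0.002,-0.011],[0.0,5.8,0.0]],[1.0,[0.015,0.003,-0.01],[0.0,5.8,0.0]],[1.0,[0.016,0.002,-0.009],[0.0,5.8,0.0]],[1.0,[0.016,0.003,-0.006],[0.0,5.8,0.0]],[1.0,[0.017,0.002,-0.005],[0.0,5.8,0.0]],[1.0,[0.018,0.003,-0.004],[0.0,5.8,0.0]],[1.0,[0.018,0.002,-0.001],[0.0,5.8,0.0]],[1.0,[0.0175,0.0025,0.0002],[0.1,5.8,0.0]],[1.0,[0.014,0.017,-0.004],[0.0,6.3,0.0]],[1.0,[0.014,0.018,-0.002],[0.0,6.3,0.0]]]
[[1.0,[0.015,0.017,-0.001],[0.0,6.3,0.0]],[1.0,[0.014,0.018,0.0],[0.0,6.3,0.0]],[1.0,[0.015,0.017,0.003],[0.0,6.3,0.0]],[1.0,[0.014,0.018,0.003],[0.0,6.3,0.0]],[1.0,[0.013,0.017,0.006],[0.0,6.4,0.0]],[1.0,[0.0128,0.018,0.0066],[0.0,6.3,0.0]]]
```

Call:
jog_arm([
  [1,[0.014,0.002,-0.011],[0,6,0]],
  [1,[0.015,0.003,-0.01],[0,6,0]],
  [1,[0.016,0.002,-0.009],[0,6,0]],
  [1,[0.016,0.003,-0.006],[0,6,0]],
  [1,[0.017,0.002,-0.005],[0,6,0]],
  [1,[0.018,0.003,-0.004],[0,6,0]],
  [1,[0.018,0.002,-0.001],[0,6,0]],
  [1,[0.018,0.003,0],[0,6,0]],
  [1,[0.014,0.005,-0.004],[0,6,0]],
  [1,[0.014,0.005,-0.002],[0,6,0]],
])

```text
clock: 8.28
tcp_pos: [0.5606, -0.0883, 0.2877]
orientation: [-1.392, 0.87, -0.864]
contact_force: [0.3, -0.4, -0.4]
grip_width: 0.0854
```

Call:
jog_arm([
  [1,[0.015,0.012,-0.001],[0,6,0]],
  [1,[0.014,0.012,0],[0,6,0]],
  [1,[0.015,0.012,0.003],[0,6,0]],
  [1,[0.014,0.012,0.003],[0,6,0]],
  [1,[0.013,0.012,0.006],[0,6,0]],
  [1,[0.013,0.012,0.007],[0,6,0]],
  [1,[0,0,0],[0,0,0]],
  [1,[0,0,0],[0,0,0]],
])

```text
clock: 8.95
tcp_pos: [0.5945, -0.1682, 0.2156]
orientation: [-1.129, 1.335, -1.328]
contact_force: [0.6, -0.0, -0.2]
grip_width: 0.0855
```

```bash
python3 -c "
from plan import *
st();f=grab('wrist','w8');grab('top','t8');grab('side','s8')
for n,w in (('t8',(200,90,300,250)),('s8',(150,130,310,260))):
    a=load(n)['image'][w[1]:w[3],w[0]:w[2]]; cv2.imwrite('pics/'+n+'c.png',cv2.cvtColor(cv2.resize(a,None,fx=3.7,fy=3.7,interpolation=cv2.INTER_CUBIC),cv2.COLOR_RGB2BGR))
"
```

```text
t 8.95 p [ 0.5945 -0.1682  0.2156] az -9.53 tilt 0.29 F [ 0.6 -0.  -0.2] w 0.0855 q [ 0.51  0.46 -0.45  1.7   0.23  1.03 -0.18]
```

View pics/w8.png

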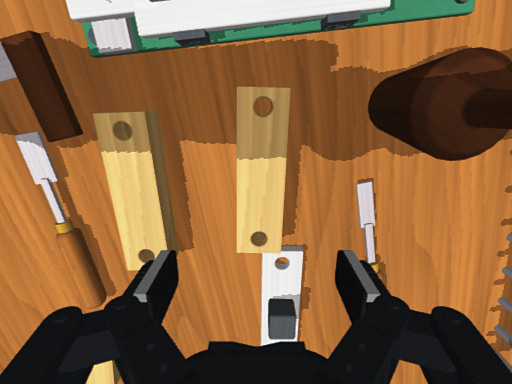

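View pics/t8c.png

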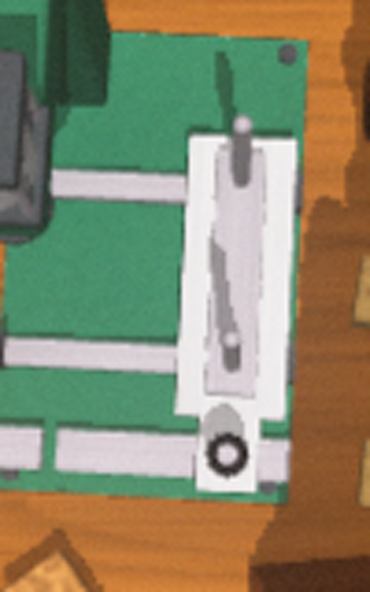

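View pics/s8c.png

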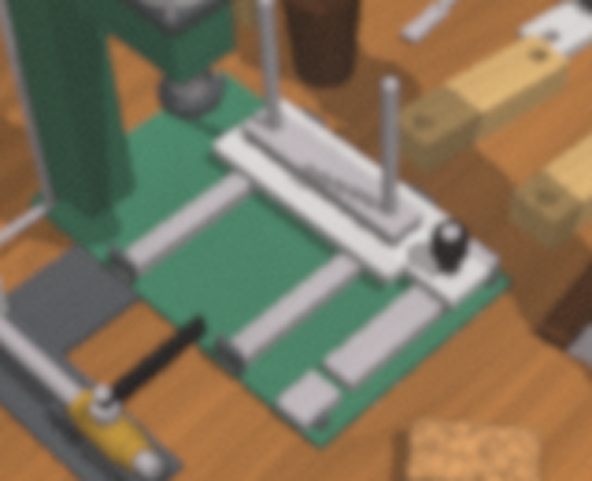

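Run:
```python
from m1 import *
t=load("t8");s=load("s8")
Xt=cloud(t);Xs=cloud(s)
for nm,X,f in(("t",Xt,t),("s",Xs,s)):
    m=(X[...,2]>0.1)&(X[...,2]<0.26)&(X[...,0]>0.5)&(X[...,0]<0.75)&(X[...,1]>-0.02)&(X[...,1]<0.07)
    n,l,stt,ce=cv2.connectedComponentsWithStats(m.astype(np.uint8))
    for k in range(1,n):
        if stt[k,4]>8:
            P=X[l==k]; print(nm,stt[k],P[:,2].max().round(4),P[:,:2].mean(0).round(4))
            if nm=="s":
                # by height slices
                for a in (0.12,0.15,0.18,0.21):
                    q=P[abs(P[:,2]-a)<0.015]; print("   ",a,q.mean(0).round(4),len(q))
# bolster top in t : z 0.055..0.075
(c,sz,a),P,zm,m=topobj(t,(240,115,285,205),0.054,0.085,0.063)
print("bolster",c.round(4),np.round(sz,1),a,zm)
for tip in ((265.4,123.0),(262.4,181.4)): print("tip on .226",onplane(t,*tip,0.226).round(4))
for b in ((265.4,139.2-.5),(262.7,188.7)): print("base on .063",onplane(t,*b,0.063).round(4))
a=s["image"][110:200,190:290]; cv2.imwrite("pics/s8d.png",cv2.cvtColor(cv2.resize(a,None,fx=6,fy=6,interpolation=cv2.INTER_CUBIC),cv2.COLOR_RGB2BGR))
a=t["image"][110:200,230:310]; cv2.imwrite("pics/t8d.png",cv2.cvtColor(cv2.resize(a,None,fx=6,fy=6,interpolation=cv2.INTER_CUBIC),cv2.COLOR_RGB2BGR))
```

```text
t [263 121   5  17  80] 0.2294 [0.6989 0.0218]
t [260 179   5  11  50] 0.2307 [0.548  0.0319]
s [220 128   6  30 121] 0.2321 [0.6987 0.0211]
    0.12 [0.6984 0.0211 0.12  ] 24
    0.15 [0.6992 0.0215 0.1492] 27
    0.18 [0.6985 0.021  0.18  ] 28
    0.21 [0.6984 0.022  0.2093] 27
s [253 151   5  31 146] 0.2311 [0.548  0.0311]
    0.12 [0.5478 0.0313 0.1207] 30
    0.15 [0.5473 0.0311 0.1501] 32
    0.18 [0.5483 0.0312 0.1799] 34
    0.21 [0.5479 0.0312 0.2114] 36
bolster [0.6269 0.0273] [ 39.9 199.6] 176.26865 0.06357529473343171
tip on .226 [0.703  0.0207 0.226 ]
tip on .226 [0.5503 0.0308 0.226 ]
base on .063 [0.7018 0.0199 0.063 ]
base on .063 [0.5499 0.0304 0.063 ]
```

View pics/s8d.png

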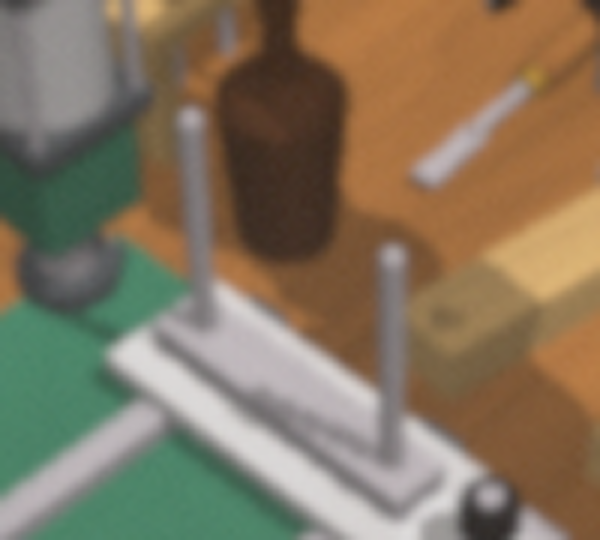

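View pics/t8d.png

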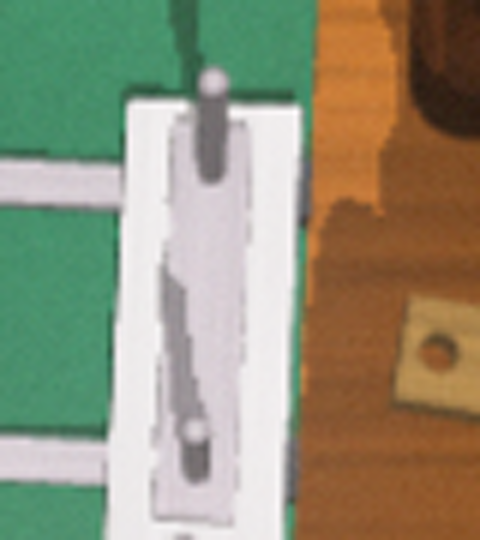

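```bash
cat > holes.py <<'E'
from m1 import *
def holes(f,w,zlo=0.03,zhi=0.052,z=0.04,thr=0.68,cond=None):
    (c,s,a),P,zm,m=topobj(f,w,zlo,zhi,z,cond=cond)
    print("rect",c.round(4),np.round(s,1),round(float(a),2),zm.round(4))
    g=cv2.cvtColor(f["image"],cv2.COLOR_RGB2GRAY).astype(np.float32)
    ref=cv2.medianBlur(g.astype(np.uint8),31).astype(np.float32)
    hull=cv2.convexHull(np.argwhere(m)[:,::-1].astype(np.int32))
    mk=np.zeros((384,512),np.uint8);cv2.fillConvexPoly(mk,hull,1);mk=cv2.erode(mk,np.ones((7,7)))
    n,l,stt,ce=cv2.connectedComponentsWithStats(((g<thr*ref)&(mk>0)).astype(np.uint8))
    out=[]
    for k in range(1,n):
        if stt[k,4]>40: p=onplane(f,*ce[k],z); out.append(p); print("  hole",ce[k].round(1),stt[k],p.round(4))
    if len(out)==2: d=out[1]-out[0]; print("  mid",((out[0]+out[1])/2).round(4),"sp",np.linalg.norm(d).round(4),"yaw",np.degrees(np.arctan2(d[1],d[0]))%180)
E
python3 - <<'E'
from holes import *
f=load("w8"); holes(f,(225,80,300,258)); holes(f,(85,100,165,285))
from plan import *
plan([(0.5975,-0.169,0.13,-10.9),(0.5975,-0.169,0.028,-10.9)])
E
```

```text
rect [ 0.5982 -0.1693] [ 53.6 190.9] 79.16 0.0414
  hole [261.4 107.4] [254  97  19  20 178] [ 0.6108 -0.0947  0.04  ]
  hole [258.5 238.3] [251 232  16  14 185] [ 0.5832 -0.2435  0.04  ]
  mid [ 0.597  -0.1691  0.04  ] sp 0.1513 yaw 79.50183429022957
rect [ 0.4536 -0.1697] [ 59.2 191.4] 82.63 0.0414
  hole [121.5 130.3] [113 122  18  18 223] [ 0.4608 -0.0931  0.04  ]
  hole [144.2 253.9] [138 249  14  12 112] [ 0.4401 -0.2418  0.04  ]
  mid [ 0.4504 -0.1674  0.04  ] sp 0.1502 yaw 82.07818279015643
[[1.0,[0.001,0.029,0.001],[0.0,0.5,0.0]],[1.0,[0.0,0.03,0.0],[0.0,0.5,0.0]],[1.0,[0.0009,0.0293,0.0011],[0.0,0.5,0.0]],[1.0,[0.0,0.034,0.0],[0.0,0.0,0.0]],[1.0,[0.0,0.034,0.0],[0.0,0.0,0.0]],[1.0,[0.0001,0.034,0.0001],[0.0,0.0,0.0]]]
```

Call:
jog_arm([
  [1,[0.001,0.03,0.001],[0,0.5,0]],
  [1,[0,0.03,0.001],[0,0.5,0]],
  [1,[0.001,0.03,0.001],[0,0.4,0]],
  [1,[0,0.03,0],[0,0,0]],
  [1,[0,0.03,0],[0,0,0]],
  [1,[0,0.025,0],[0,0,0]],
  [1,[0,0.012,0],[0,0,0]],
  [1,[0,0,0],[0,0,0]],
  [1,[0,0,0],[0,0,0]],
])

```text
clock: 9.85
tcp_pos: [0.5989, -0.1702, 0.032]
orientation: [-1.112, 1.349, -1.349]
contact_force: [0.3, -1.2, 0.0]
grip_width: 0.0852
```

```bash
python3 -c "
from plan import *
st();f=grab('wrist','w9')"
```

```text
t 9.85 p [ 0.5989 -0.1702  0.032 ] az -10.96 tilt 0.03 F [ 0.3 -1.2  0. ] w 0.0852 q [ 0.45  0.69 -0.37  1.81  0.36  0.71 -0.31]
```

View pics/w9.png

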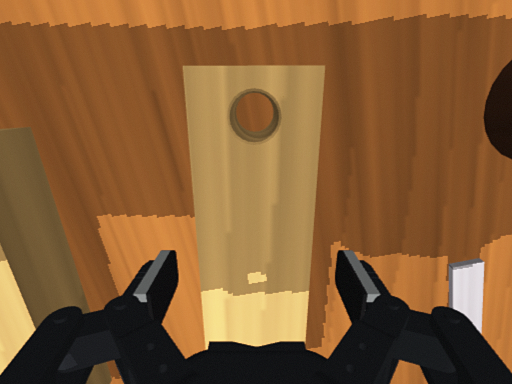

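Call:
jog_arm([
  [1,[0,0.004,0],[0,0,0]],
  [0,[0,0,0],[0,0,0]],
  [0,[0,0,0],[0,0,0]],
  [0,[0,0,0],[0,0,0]],
  [0,[0,0,0],[0,0,0]],
  [0,[0,0,0],[0,0,0]],
  [0,[0,0,0],[0,0,0]],
  [0,[0,0,0],[0,0,0]],
], force=60)

```text
clock: 10.57
tcp_pos: [0.5991, -0.1709, 0.0283]
orientation: [-1.111, 1.348, -1.351]
contact_force: [-0.5, -0.4, 5.7]
grip_width: 0.0532
```

```bash
cat > hole1.py <<'E'
from plan import *
import sys
def grabhole(name,ztop,win=(215,80,300,150)):
    """far hole in view of held layer, in tool frame; expected 76 mm along -x"""
    f=load(name)
    g=cv2.cvtColor(f["image"],cv2.COLOR_RGB2HSV).astype(float); 
    u0,v0,u1,v1=win
    gr=cv2.cvtColor(f["image"],cv2.COLOR_RGB2GRAY)[v0:v1,u0:u1]
    c=cv2.HoughCircles(cv2.medianBlur(gr,3),cv2.HOUGH_GRADIENT,1,50,param1=80,param2=12,minRadius=16,maxRadius=36)
    p,M=cur()
    for uv in c[0][:1]:
        q=onplane(f,uv[0]+u0,uv[1]+v0,ztop); print("circ",uv+[u0,v0,0],q.round(4),"tool",(M.T@(q-p)).round(4), "r mm",1000*uv[2]/f["fx"]*(f["xyz"][2]-ztop))
E
python3 -c "
from hole1 import *
st();f=grab('wrist','w10');grabhole('w10',0.04)"
```

```text
t 10.57 p [ 0.5991 -0.1709  0.0283] az -11.03 tilt 0.08 F [-0.5 -0.4  5.7] w 0.0532 q [ 0.44  0.69 -0.36  1.81  0.36  0.7  -0.31]
circ [255.5        112.5         27.10000038] [ 0.6134 -0.093   0.04  ] tool [-0.0793 -0.0117 -0.0008] r mm 11.0228391527281
```

View pics/w10.png

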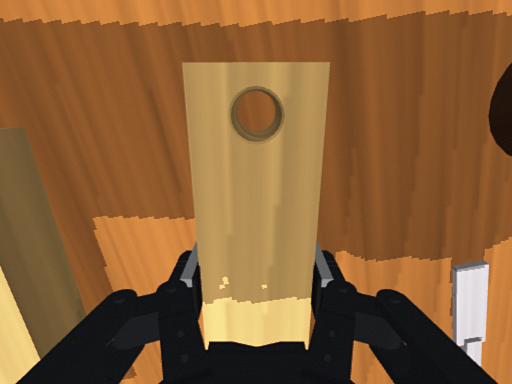

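Call:
jog_arm([
  [0,[0,-0.015,0],[0,0,0]],
  [0,[0,-0.03,0],[0,0,0]],
  [0,[0,-0.036,0],[0,0,0]],
  [0,[0,-0.036,0],[0,0,0]],
  [0,[0,-0.036,0],[0,0,0]],
  [0,[0,-0.036,0],[0,0,0]],
  [0,[0,-0.036,0],[0,0,0]],
  [0,[0,-0.03,0],[0,0,0]],
  [0,[0,-0.015,0],[0,0,0]],
])

```text
clock: 11.37
tcp_pos: [0.5994, -0.1705, 0.3028]
orientation: [-1.108, 1.344, -1.353]
contact_force: [0.4, 0.4, -2.0]
grip_width: 0.0532
```

```bash
python3 -c "
from plan import *
st();plan([(0.6285,0.026,0.30,86.2)],grip=0)"
```

```text
t 11.37 p [ 0.5994 -0.1705  0.3028] az -11.0 tilt 0.34 F [ 0.4  0.4 -2. ] w 0.0532 q [ 0.53  0.39 -0.46  1.6   0.18  1.19 -0.17]
[[0,[-0.013,0.0,-0.001],[0.0,-6.5,0.0]],[0,[-0.013,0.0,0.001],[0.0,-6.5,0.0]],[0,[-0.013,0.001,0.003],[0.0,-6.4,0.1]],[0,[-0.013,0.0,0.004],[-0.1,-6.5,0.0]],[0,[-0.012,0.0,0.005],[0.0,-6.5,0.0]],[0,[-0.012,0.0,0.006],[0.0,-6.5,0.0]],[0,[-0.01,0.0,0.008],[0.0,-6.5,0.0]],[0,[-0.01,0.001,0.009],[0.0,-6.4,0.1]],[0,[-0.009,0.0,0.01],[0.0,-6.5,0.0]],[0,[-0.007,0.0,0.011],[-0.1,-6.5,0.0]]]
[[0,[-0.006,0.0,0.012],[0.0,-6.5,0.0]],[0,[-0.005,0.0,0.012],[0.0,-6.5,0.0]],[0,[-0.003,0.001,0.013],[0.0,-6.4,0.1]],[0,[-0.002,0.0,0.013],[0.0,-6.5,0.0]],[0,[-0.0007,-0.0001,0.0136],[0.0,-6.5,0.0]]]
```

Call:
jog_arm([
  [0,[-0.013,0,-0.001],[0,-6.5,0]],
  [0,[-0.013,0,0.001],[0,-6.5,0]],
  [0,[-0.013,0,0.003],[0,-6.5,0]],
  [0,[-0.013,0,0.004],[0,-6.5,0]],
  [0,[-0.012,0,0.005],[0,-6.5,0]],
  [0,[-0.012,0,0.006],[0,-6.5,0]],
  [0,[-0.01,0,0.008],[0,-6.5,0]],
  [0,[-0.01,0,0.009],[0,-6.5,0]],
  [0,[-0.009,0,0.01],[0,-6.5,0]],
  [0,[-0.007,0,0.011],[0,-6.5,0]],
])

```text
clock: 12.2
tcp_pos: [0.6168, -0.0393, 0.2978]
orientation: [-1.516, 0.488, -0.487]
contact_force: [0.1, -0.4, -2.2]
grip_width: 0.0531
```

Call:
jog_arm([
  [0,[-0.006,0,0.012],[0,-6.5,0]],
  [0,[-0.005,0,0.012],[0,-6.5,0]],
  [0,[-0.003,0,0.013],[0,-6.4,0]],
  [0,[-0.002,0,0.013],[0,-6.5,0]],
  [0,[-0.001,0,0.014],[0,-6.5,0]],
  [0,[0,0,0],[0,0,0]],
  [0,[0,0,0],[0,0,0]],
])

```text
clock: 12.78
tcp_pos: [0.6264, 0.0267, 0.2976]
orientation: [-1.57, 0.051, -0.051]
contact_force: [-0.3, 0.4, -3.4]
grip_width: 0.053
```

```bash
python3 -c "
from hole1 import *
st();f=grab('wrist','w11');
o=cur()[0][2];grabhole('w11',o+0.012)
plan([(0.6285,0.026,0.30,86.2)],grip=0)"
```

```text
t 12.78 p [0.6264 0.0267 0.2976] az 86.29 tilt 0.03 F [-0.3  0.4 -3.4] w 0.053 q [ 0.46  0.49 -0.85  1.58  0.38  1.25  1.06]
circ [255.5        112.5         26.70000076] [0.5467 0.0315 0.3094] tool [-0.0801 -0.012   0.0007] r mm 10.847128958165824
[[0,[0.0019,-0.0026,0.0007],[0.1,0.0,0.0]]]
```

View pics/w11.png

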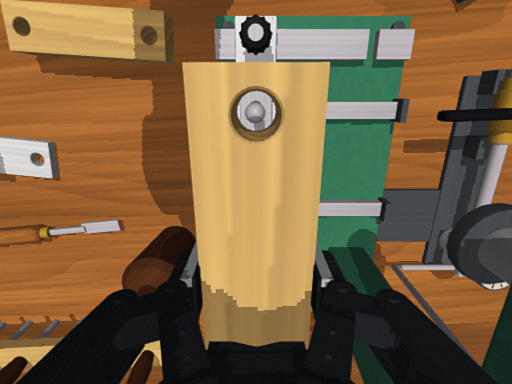

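```bash
python3 -c "
from plan import *
f=load('w11');p,M=cur()
a=f['image'][80:145,220:295]; cv2.imwrite('pics/w11c.png',cv2.cvtColor(cv2.resize(a,None,fx=8,fy=8,interpolation=cv2.INTER_CUBIC),cv2.COLOR_RGB2BGR))
print(f['range_z'][98:120:2,256].round(3))
"
```

```text
[0.339 0.34  0.19  0.187 0.185 0.187 0.185 0.185 0.187 0.187 0.187]
```

View pics/w11c.png

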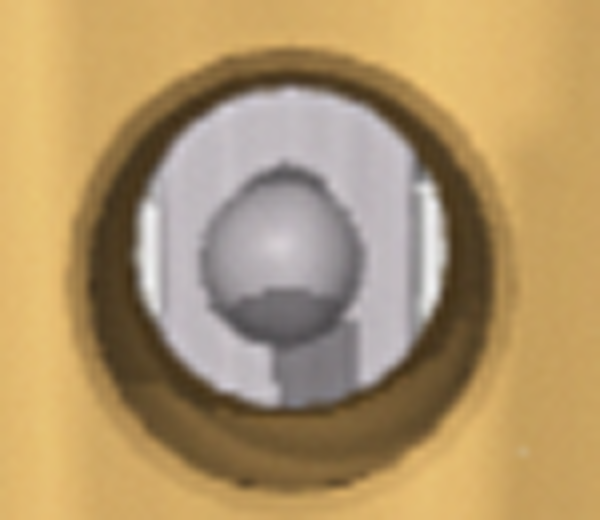

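```bash
cat > rel.py <<'E'
from plan import *
def rel(name,top,bot,rod,zr=0.221,sc=8,off=(220,80),up=0.012,dn=0.028):
    f=load(name);p,M=cur()
    for nm,uv,z in(("top",top,p[2]+up),("bot",bot,p[2]-dn),("rod",rod,zr)):
        if uv is None: continue
        q=onplane(f,uv[0]/sc+off[0],uv[1]/sc+off[1],z); print(nm,q.round(4),"tool x,z",((M.T@(q-p))[[0,2]]*1000).round(1))
E
python3 -c "
from rel import *
rel('w11',(290,272),(292,247),(282,264))"
```

```text
top [0.5473 0.0318 0.3094] tool x,z [-79.6   1. ]
bot [0.5478 0.0318 0.2694] tool x,z [-79.    1.2]
rod [0.5512 0.0308 0.221 ] tool x,z [-75.5   0.3]
```

Call:
jog_arm([
  [0,[0.003,0,-0.0008],[0,0,0]],
  [0,[0,0.015,0],[0,0,0]],
  [0,[0,0.015,0],[0,0,0]],
  [0,[0,0.015,0],[0,0,0]],
  [0,[0,0.01,0],[0,0,0]],
  [0,[0,0,0],[0,0,0]],
])

```text
clock: 13.33
tcp_pos: [0.6287, 0.0235, 0.2399]
orientation: [-1.571, 0.055, -0.049]
contact_force: [-0.8, 0.2, -2.2]
grip_width: 0.0528
```

```bash
python3 -c "
from plan import *
st();f=grab('wrist','w12')
a=f['image'][80:145,220:295]; cv2.imwrite('pics/w12c.png',cv2.cvtColor(cv2.resize(a,None,fx=8,fy=8,interpolation=cv2.INTER_CUBIC),cv2.COLOR_RGB2BGR))
"
```

```text
t 13.33 p [0.6287 0.0235 0.2399] az 86.23 tilt 0.24 F [-0.8  0.2 -2.2] w 0.0528 q [ 0.45  0.54 -0.82  1.64  0.42  1.16  1.02]
```

View pics/w12c.png

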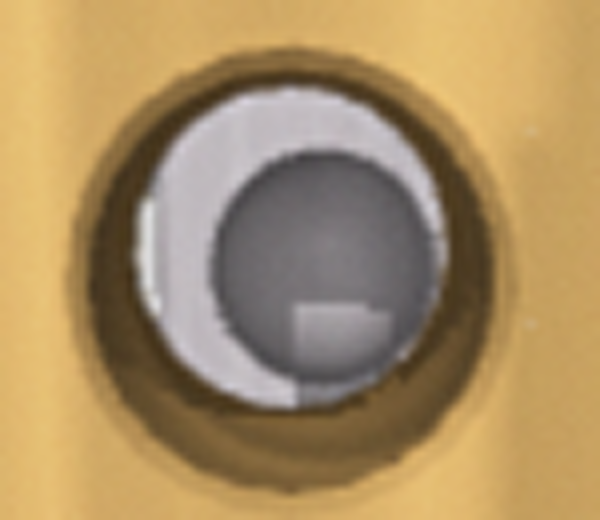

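Call:
jog_arm([
  [0,[0,0,0.001],[0,0,0]],
  [0,[0,0,0],[0,0,0]],
  [0,[0,0,0],[0,0,0]],
])

```text
clock: 13.63
tcp_pos: [0.6305, 0.0265, 0.2434]
orientation: [-1.57, 0.048, -0.051]
contact_force: [0.4, 0.2, -2.4]
grip_width: 0.0533
```

```bash
python3 -c "
from rel import *
st();rel('w12',(290,272),(292,247),(325,265));f=grab('wrist','w13')
a=f['image'][80:145,220:295]; cv2.imwrite('pics/w13c.png',cv2.cvtColor(cv2.resize(a,None,fx=8,fy=8,interpolation=cv2.INTER_CUBIC),cv2.COLOR_RGB2BGR))
"
```

```text
t 13.63 p [0.6305 0.0265 0.2434] az 86.37 tilt 0.1 F [ 0.4  0.2 -2.4] w 0.0533 q [ 0.44  0.54 -0.83  1.63  0.42  1.16  1.02]
top [0.5495 0.0288 0.2554] tool x,z [-80.9  -2.9]
bot [0.5499 0.0288 0.2154] tool x,z [-80.6  -2.9]
rod [0.5509 0.0308 0.221 ] tool x,z [-79.7  -0.8]
```

View pics/w13c.png

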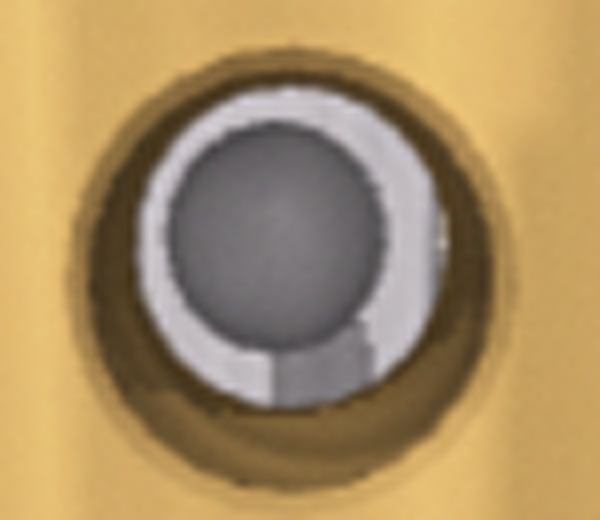

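Call:
jog_arm([
  [0,[-0.0008,0,-0.0012],[0,0,0]],
  [0,[0,0.006,0],[0,0,0]],
  [0,[0,0.012,0],[0,0,0]],
  [0,[0,0.012,0],[0,0,0]],
  [0,[0,0.012,0],[0,0,0]],
  [0,[0,0.006,0],[0,0,0]],
  [0,[0,0,0],[0,0,0]],
  [0,[0,0,0],[0,0,0]],
  [0,[0,0,0],[0,0,0]],
])

```text
clock: 14.43
tcp_pos: [0.6294, 0.0254, 0.1946]
orientation: [-1.57, 0.049, -0.05]
contact_force: [0.5, 0.9, -2.0]
grip_width: 0.0526
```

```bash
python3 -c "
from rel import *
st();f=grab('wrist','w14')
a=f['image'][80:145,220:295]; cv2.imwrite('pics/w14c.png',cv2.cvtColor(cv2.resize(a,None,fx=8,fy=8,interpolation=cv2.INTER_CUBIC),cv2.COLOR_RGB2BGR))
"
```

```text
t 14.43 p [0.6294 0.0254 0.1946] az 86.38 tilt 0.04 F [ 0.5  0.9 -2. ] w 0.0526 q [ 0.43  0.58 -0.8   1.68  0.47  1.08  0.99]
```

View pics/w14c.png

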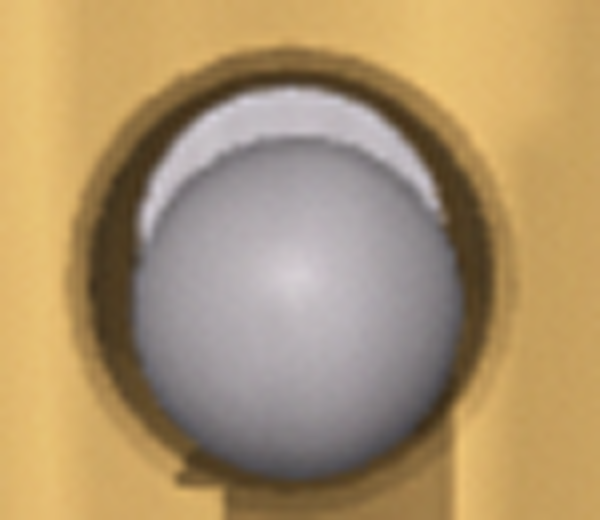

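```bash
python3 -c "
from rel import *
rel('w14',(290,272),(292,247),(298,308))"
```

```text
top [0.5502 0.0304 0.2069] tool x,z [-79.4  -0. ]
bot [0.5508 0.0304 0.1669] tool x,z [-78.9   0.1]
rod [0.5509 0.0307 0.221 ] tool x,z [-78.7   0.3]
```

Call:
jog_arm([
  [0,[0,0.008,0],[0,0,0]],
  [0,[0,0.012,0],[0,0,0]],
  [0,[0,0.012,0],[0,0,0]],
  [0,[0,0.012,0],[0,0,0]],
  [0,[0,0.012,0],[0,0,0]],
  [0,[0,0.012,0],[0,0,0]],
  [0,[0,0.012,0],[0,0,0]],
  [0,[0,0.01,0],[0,0,0]],
  [0,[0,0,0],[0,0,0]],
  [0,[0,0,0],[0,0,0]],
])

```text
clock: 15.32
tcp_pos: [0.6287, 0.0251, 0.1036]
orientation: [-1.57, 0.051, -0.049]
contact_force: [0.3, -0.6, -2.3]
grip_width: 0.0534
```

```bash
python3 -c "
from rel import *
st();f=grab('wrist','w15')
"
```

```text
t 15.32 p [0.6287 0.0251 0.1036] az 86.38 tilt 0.07 F [ 0.3 -0.6 -2.3] w 0.0534 q [ 0.38  0.69 -0.74  1.75  0.56  0.93  0.92]
```

View pics/w15.png

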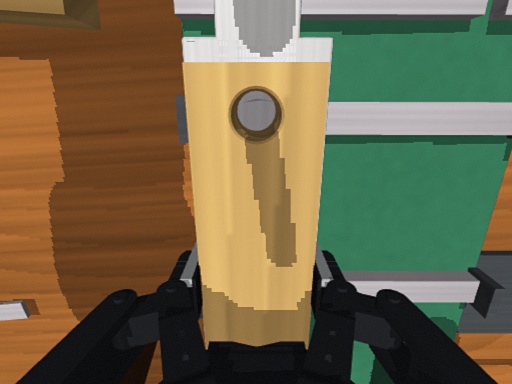

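Call:
jog_arm([
  [0,[0,0.006,0],[0,0,0]],
  [0,[0,0.004,0],[0,0,0]],
  [0,[0,0.002,0],[0,0,0]],
  [0,[0,0.001,0],[0,0,0]],
  [0,[0,0,0],[0,0,0]],
  [0,[0,0,0],[0,0,0]],
])

```text
clock: 15.87
tcp_pos: [0.6292, 0.0251, 0.0914]
orientation: [-1.57, 0.049, -0.05]
contact_force: [0.2, -0.3, -2.4]
grip_width: 0.053
```

Call:
jog_arm([
  [0,[0,0.001,0],[0,0,0]],
  [0,[0,0.001,0],[0,0,0]],
  [0,[0,0,0],[0,0,0]],
])

```text
clock: 16.12
tcp_pos: [0.6292, 0.0252, 0.0913]
orientation: [-1.571, 0.049, -0.05]
contact_force: [-5.9, -3.0, 13.6]
grip_width: 0.0531
```

Seated (13.6 N up). Release, then rise.

Call:
jog_arm([
  [1,[0,-0.001,0],[0,0,0]],
  [1,[0,0,0],[0,0,0]],
  [1,[0,0,0],[0,0,0]],
  [1,[0,0,0],[0,0,0]],
  [1,[0,0,0],[0,0,0]],
  [1,[0,-0.015,0],[0,0,0]],
  [1,[0,-0.03,0],[0,0,0]],
  [1,[0,-0.036,0],[0,0,0]],
  [1,[0,-0.036,0],[0,0,0]],
  [1,[0,-0.036,0],[0,0,0]],
])

```text
clock: 16.95
tcp_pos: [0.6287, 0.0255, 0.246]
orientation: [-1.57, 0.049, -0.049]
contact_force: [0.9, 0.5, -0.1]
grip_width: 0.0855
```

Call:
jog_arm([
  [1,[0,-0.036,0],[0,0,0]],
  [1,[0,-0.02,0],[0,0,0]],
  [1,[0,0,0],[0,0,0]],
])

```text
clock: 17.2
tcp_pos: [0.6312, 0.0266, 0.3063]
orientation: [-1.569, 0.042, -0.057]
contact_force: [0.9, 0.1, 0.1]
grip_width: 0.0851
```

```bash
python3 -c "
from rel import *
st();f=grab('wrist','w16');g=grab('side','s16')
a=g['image'][70:280,110:410]; cv2.imwrite('pics/s16c.png',cv2.cvtColor(cv2.resize(a,None,fx=2.6,fy=2.6,interpolation=cv2.INTER_CUBIC),cv2.COLOR_RGB2BGR))
p,M=cur()
plan([(0.53,-0.07,0.30,40),(0.4508,-0.169,0.20,-7.6)])
"
```

```text
t 17.2 p [0.6312 0.0266 0.3063] az 86.4 tilt 0.55 F [0.9 0.1 0.1] w 0.0851 q [ 0.46  0.48 -0.85  1.56  0.38  1.26  1.06]
[[1.0,[-0.012,0.0,-0.013],[0.0,5.8,0.0]],[1.0,[-0.01,0.0,-0.013],[0.0,5.8,0.0]],[1.0,[-0.009,0.0,-0.015],[0.0,5.8,0.0]],[1.0,[-0.007,0.0,-0.016],[0.0,5.8,0.1]],[1.0,[-0.006,0.0,-0.016],[0.0,5.8,0.0]],[1.0,[-0.004,0.001,-0.017],[0.0,5.8,0.0]],[1.0,[-0.002,0.0,-0.017],[-0.1,5.8,0.0]],[1.0,[-0.0007,-0.0002,-0.017],[0.0,5.8,0.0]],[1.0,[0.003,0.013,-0.016],[0.0,5.9,0.0]],[1.0,[0.005,0.012,-0.015],[0.0,6.0,0.0]]]
[[1.0,[0.006,0.013,-0.014],[0.0,5.9,0.0]],[1.0,[0.008,0.012,-0.014],[0.0,6.0,0.0]],[1.0,[0.009,0.013,-0.013],[0.0,5.9,0.0]],[1.0,[0.01,0.012,-0.012],[0.0,6.0,0.0]],[1.0,[0.012,0.013,-0.011],[0.0,5.9,0.0]],[1.0,[0.0124,0.0121,-0.0094],[0.0,6.0,0.0]]]
```

View pics/s16c.png

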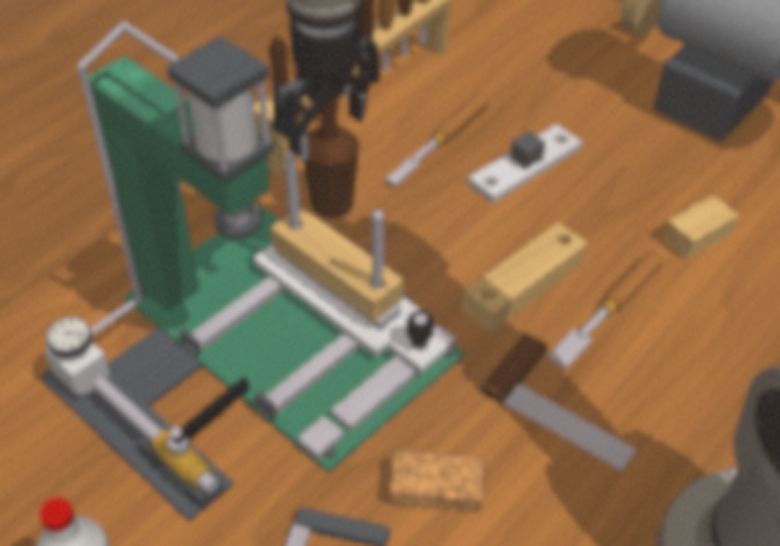

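View pics/w16.png

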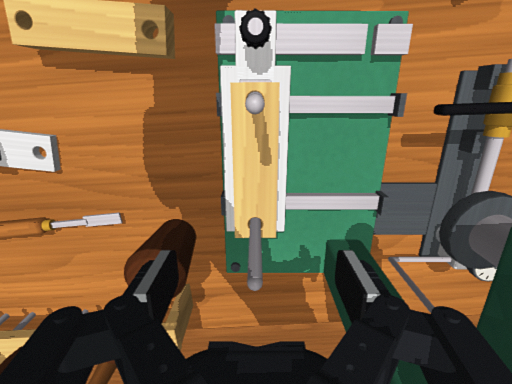

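Layer 1 lies flat on the bolster over both rods (side view (330,260), wrist rods at (255,100) and (255,285)). Only one bored layer remains at about (0.451,-0.169); go to it.

Call:
jog_arm([
  [1,[-0.012,0,-0.013],[0,6,0]],
  [1,[-0.01,0,-0.013],[0,6,0]],
  [1,[-0.009,0,-0.015],[0,6,0]],
  [1,[-0.007,0,-0.016],[0,6,0]],
  [1,[-0.006,0,-0.016],[0,6,0]],
  [1,[-0.004,0,-0.017],[0,6,0]],
  [1,[-0.002,0,-0.017],[0,6,0]],
  [1,[-0.001,0,-0.017],[0,6,0]],
  [1,[0.003,0.013,-0.016],[0,6,0]],
  [1,[0.005,0.012,-0.015],[0,6,0]],
])

```text
clock: 18.13
tcp_pos: [0.5064, -0.094, 0.2734]
orientation: [-1.391, 0.868, -0.867]
contact_force: [-0.3, 0.5, -1.2]
grip_width: 0.0856
```

Call:
jog_arm([
  [1,[0.006,0.013,-0.014],[0,6,0]],
  [1,[0.008,0.012,-0.014],[0,6,0]],
  [1,[0.009,0.013,-0.013],[0,6,0]],
  [1,[0.01,0.012,-0.012],[0,6,0]],
  [1,[0.012,0.013,-0.011],[0,6,0]],
  [1,[0.012,0.012,-0.009],[0,4,0]],
  [1,[0,0,0],[0,0,0]],
  [1,[0,0,0],[0,0,0]],
])

```text
clock: 18.8
tcp_pos: [0.4452, -0.1648, 0.1983]
orientation: [-1.145, 1.309, -1.304]
contact_force: [0.3, -0.3, 0.3]
grip_width: 0.0854
```

```bash
python3 -c "
from plan import *
from holes import holes
st();f=grab('wrist','w17');t=grab('top','t17')
holes(f,(200,50,320,300))
plan([(0.4508,-0.169,0.12,-7.6),(0.4508,-0.169,0.028,-7.6)])
"
```

```text
t 18.8 p [ 0.4452 -0.1648  0.1983] az -7.59 tilt 0.18 F [ 0.3 -0.3  0.3] w 0.0854 q [ 0.68  0.26 -0.52  2.04  0.16  0.88 -0.06]
rect [ 0.4519 -0.1696] [ 54.3 191. ] 82.71 0.0414
  hole [262.8 111.9] [254 101  21  21 224] [ 0.46   -0.0946  0.04  ]
  hole [263.3 248.1] [255 241  18  15 203] [ 0.4418 -0.2445  0.04  ]
  mid [ 0.4509 -0.1696  0.04  ] sp 0.1509 yaw 83.09132863781092
[[1.0,[0.002,0.027,0.001],[0.0,0.0,0.0]],[1.0,[0.001,0.026,0.002],[0.0,0.1,0.0]],[1.0,[0.0015,0.0266,0.0012],[0.0,0.0,0.0]],[1.0,[0.0,0.031,0.0],[0.0,0.0,0.0]],[1.0,[0.0,0.03,0.0],[0.0,0.0,0.0]],[1.0,[0.0001,0.031,-0.0001],[0.0,0.0,0.0]]]
```

View pics/w17.png

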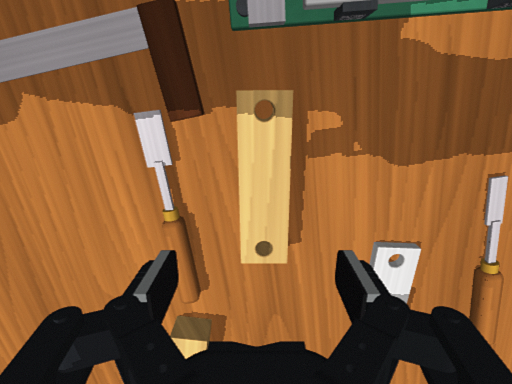

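View pics/t17.png

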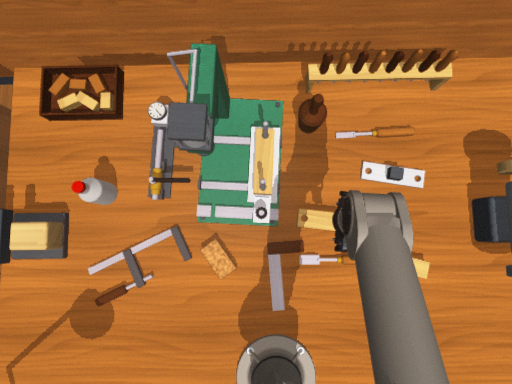

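Call:
jog_arm([
  [1,[0.002,0.027,0.001],[0,0.1,0]],
  [1,[0.001,0.027,0.002],[0,0,0]],
  [1,[0.0015,0.027,0.0015],[0,0,0]],
  [1,[0,0.03,0],[0,0,0]],
  [1,[0,0.03,0],[0,0,0]],
  [1,[0,0.02,0],[0,0,0]],
  [1,[0,0.009,0],[0,0,0]],
  [1,[0,0,0],[0,0,0]],
  [1,[0,0,0],[0,0,0]],
])

```text
clock: 19.65
tcp_pos: [0.4514, -0.1694, 0.0299]
orientation: [-1.142, 1.306, -1.307]
contact_force: [-0.2, -0.4, 0.4]
grip_width: 0.0857
```

```bash
python3 -c "
from hole1 import *
st();f=grab('wrist','w18');grabhole('w18',0.04)"
```

```text
t 19.65 p [ 0.4514 -0.1694  0.0299] az -7.64 tilt 0.05 F [-0.2 -0.4  0.4] w 0.0857 q [ 0.55  0.54 -0.39  2.14  0.4   0.53 -0.27]
circ [257.5 118.5  25. ] [ 0.4616 -0.0932  0.04  ] tool [-0.0772 -0.0095 -0.0004] r mm 10.315949201703598
```

View pics/w18.png

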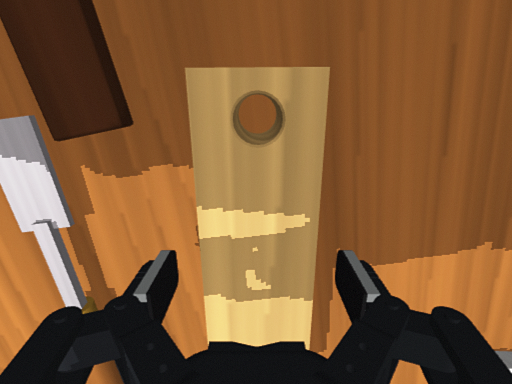

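Call:
jog_arm([
  [1,[0,0.002,0],[0,0,0]],
  [0,[0,0,0],[0,0,0]],
  [0,[0,0,0],[0,0,0]],
  [0,[0,0,0],[0,0,0]],
  [0,[0,0,0],[0,0,0]],
  [0,[0,0,0],[0,0,0]],
  [0,[0,0,0],[0,0,0]],
  [0,[0,0,0],[0,0,0]],
], force=60)

```text
clock: 20.37
tcp_pos: [0.4511, -0.1702, 0.0283]
orientation: [-1.142, 1.306, -1.309]
contact_force: [-0.1, -0.2, 7.1]
grip_width: 0.0532
```

Call:
jog_arm([
  [0,[0,-0.015,0],[0,0,0]],
  [0,[0,-0.03,0],[0,0,0]],
  [0,[0,-0.036,0],[0,0,0]],
  [0,[0,-0.036,0],[0,0,0]],
  [0,[0,-0.036,0],[0,0,0]],
  [0,[0,-0.036,0],[0,0,0]],
  [0,[0,-0.036,0],[0,0,0]],
  [0,[0,-0.03,0],[0,0,0]],
  [0,[0,-0.015,0],[0,0,0]],
])

```text
clock: 21.12
tcp_pos: [0.4513, -0.17, 0.3014]
orientation: [-1.14, 1.303, -1.312]
contact_force: [0.9, -0.8, -4.0]
grip_width: 0.0532
```

```bash
python3 -c "
from plan import *
st();plan([(0.627,0.0255,0.30,86.3)],grip=0)"
```

```text
t 21.12 p [ 0.4513 -0.17    0.3014] az -7.72 tilt 0.3 F [ 0.9 -0.8 -4. ] w 0.0532 q [ 0.73  0.14 -0.55  1.91  0.09  1.1   0.01]
[[0,[-0.014,0.0,0.01],[0.0,-6.3,0.0]],[0,[-0.014,0.0,0.011],[0.0,-6.2,0.0]],[0,[-0.012,0.0,0.013],[0.0,-6.3,0.1]],[0,[-0.01,0.0,0.014],[0.0,-6.3,0.0]],[0,[-0.009,0.001,0.015],[0.0,-6.2,0.0]],[0,[-0.008,0.0,0.016],[-0.1,-6.3,0.0]],[0,[-0.005,0.0,0.017],[0.0,-6.3,0.1]],[0,[-0.004,0.0,0.017],[0.0,-6.2,0.0]],[0,[-0.001,0.0,0.017],[0.0,-6.3,0.0]],[0,[0.0,0.0,0.018],[0.0,-6.3,0.0]]]
[[0,[0.002,0.0,0.017],[0.0,-6.2,0.0]],[0,[0.004,0.0,0.017],[0.0,-6.3,0.0]],[0,[0.006,0.001,0.017],[0.0,-6.3,0.1]],[0,[0.007,0.0,0.016],[0.0,-6.3,0.0]],[0,[0.0096,-0.0002,0.0144],[0.0,-6.2,0.0]]]
```

Call:
jog_arm([
  [0,[-0.014,0,0.01],[0,-6.3,0]],
  [0,[-0.014,0,0.011],[0,-6.2,0]],
  [0,[-0.012,0,0.013],[0,-6.3,0]],
  [0,[-0.01,0,0.014],[0,-6.3,0]],
  [0,[-0.009,0,0.015],[0,-6.2,0]],
  [0,[-0.008,0,0.016],[0,-6.3,0]],
  [0,[-0.005,0,0.017],[0,-6.3,0]],
  [0,[-0.004,0,0.017],[0,-6.2,0]],
  [0,[-0.001,0,0.017],[0,-6.3,0]],
  [0,[0,0,0.018],[0,-6.3,0]],
])

```text
clock: 21.95
tcp_pos: [0.5676, -0.0393, 0.2969]
orientation: [-1.519, 0.476, -0.474]
contact_force: [0.3, 0.1, -2.5]
grip_width: 0.0531
```

Call:
jog_arm([
  [0,[0.002,0,0.017],[0,-6.2,0]],
  [0,[0.004,0,0.017],[0,-6.3,0]],
  [0,[0.006,0,0.017],[0,-6.3,0]],
  [0,[0.007,0,0.016],[0,-6.3,0]],
  [0,[0.01,0,0.014],[0,-6.2,0]],
  [0,[0,0,0],[0,0,0]],
  [0,[0,0,0],[0,0,0]],
  [0,[0,0,0],[0,0,0]],
])

```text
clock: 22.62
tcp_pos: [0.6257, 0.0244, 0.2967]
orientation: [-1.571, 0.054, -0.051]
contact_force: [0.2, -0.1, -2.6]
grip_width: 0.053
```

```bash
python3 -c "
from plan import *
st();f=grab('wrist','w19')
a=f['image'][80:145,220:295]; cv2.imwrite('pics/w19c.png',cv2.cvtColor(cv2.resize(a,None,fx=8,fy=8,interpolation=cv2.INTER_CUBIC),cv2.COLOR_RGB2BGR))
"
```

```text
t 22.62 p [0.6257 0.0244 0.2967] az 86.17 tilt 0.09 F [ 0.2 -0.1 -2.6] w 0.053 q [ 0.47  0.49 -0.86  1.58  0.38  1.25  1.05]
```

View pics/w19c.png

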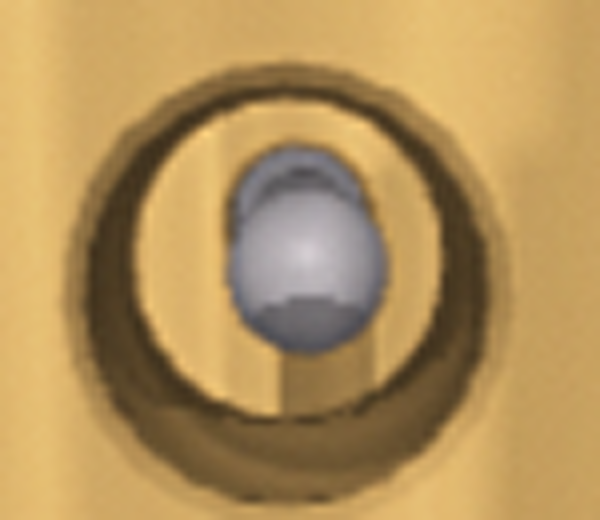

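```bash
python3 -c "
from rel import *
rel('w19',(287,284),(288,258),(308,273))"
```

```text
top [0.5471 0.0295 0.3089] tool x,z [-78.8   0.1]
bot [0.5478 0.0294 0.2689] tool x,z [-78.1   0.1]
rod [0.5513 0.0307 0.221 ] tool x,z [-74.6   1.8]
```

Call:
jog_arm([
  [0,[0.0027,0,0.001],[0,0,0]],
  [0,[0,0.012,0],[0,0,0]],
  [0,[0,0.015,0],[0,0,0]],
  [0,[0,0.015,0],[0,0,0]],
  [0,[0,0.01,0],[0,0,0]],
  [0,[0,0,0],[0,0,0]],
  [0,[0,0,0],[0,0,0]],
  [0,[0,0,0],[0,0,0]],
])

```text
clock: 23.33
tcp_pos: [0.6295, 0.0261, 0.246]
orientation: [-1.57, 0.05, -0.052]
contact_force: [-0.4, -0.9, -1.9]
grip_width: 0.053
```

```bash
python3 -c "
from plan import *
st();f=grab('wrist','w20')
a=f['image'][80:145,220:295]; cv2.imwrite('pics/w20c.png',cv2.cvtColor(cv2.resize(a,None,fx=8,fy=8,interpolation=cv2.INTER_CUBIC),cv2.COLOR_RGB2BGR))
"
```

```text
t 23.33 p [0.6295 0.0261 0.246 ] az 86.27 tilt 0.06 F [-0.4 -0.9 -1.9] w 0.053 q [ 0.45  0.54 -0.83  1.63  0.43  1.16  1.02]
```

View pics/w20c.png

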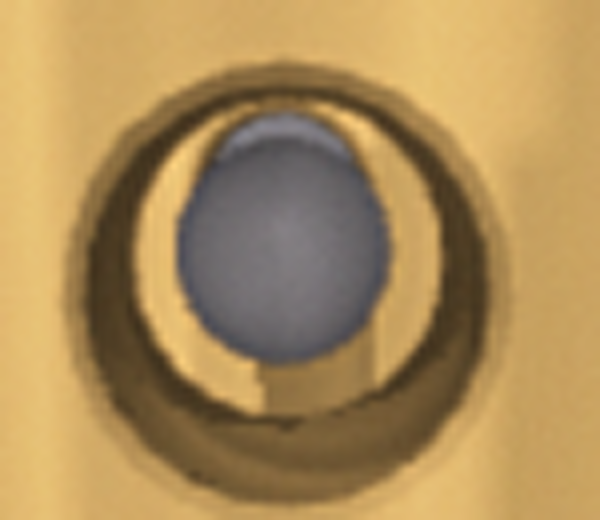

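Call:
jog_arm([
  [0,[-0.0005,0.008,0],[0,0,0]],
  [0,[0,0.012,0],[0,0,0]],
  [0,[0,0.014,0],[0,0,0]],
  [0,[0,0.014,0],[0,0,0]],
  [0,[0,0.014,0],[0,0,0]],
  [0,[0,0.014,0],[0,0,0]],
  [0,[0,0.014,0],[0,0,0]],
  [0,[0,0.012,0],[0,0,0]],
  [0,[0,0,0],[0,0,0]],
  [0,[0,0,0],[0,0,0]],
])

```text
clock: 24.22
tcp_pos: [0.6282, 0.0259, 0.1424]
orientation: [-1.57, 0.052, -0.05]
contact_force: [-0.8, 0.8, -2.0]
grip_width: 0.0533
```

Call:
jog_arm([
  [0,[0,0.006,0],[0,0,0]],
  [0,[0,0.004,0],[0,0,0]],
  [0,[0,0.002,0],[0,0,0]],
  [0,[0,0,0],[0,0,0]],
  [0,[0,0,0],[0,0,0]],
])

```text
clock: 24.63
tcp_pos: [0.6288, 0.026, 0.1315]
orientation: [-1.57, 0.051, -0.051]
contact_force: [0.3, -0.4, -2.6]
grip_width: 0.053
```

Call:
jog_arm([
  [0,[0,0.001,0],[0,0,0]],
  [0,[0,0.001,0],[0,0,0]],
  [0,[0,0,0],[0,0,0]],
])

```text
clock: 24.88
tcp_pos: [0.6289, 0.026, 0.1314]
orientation: [-1.571, 0.05, -0.052]
contact_force: [-5.7, -2.6, 12.1]
grip_width: 0.0531
```

Seated. Release and rise.

Call:
jog_arm([
  [1,[0,-0.001,0],[0,0,0]],
  [1,[0,0,0],[0,0,0]],
  [1,[0,0,0],[0,0,0]],
  [1,[0,0,0],[0,0,0]],
  [1,[0,0,0],[0,0,0]],
  [1,[0,-0.015,0],[0,0,0]],
  [1,[0,-0.03,0],[0,0,0]],
  [1,[0,-0.036,0],[0,0,0]],
  [1,[0,-0.036,0],[0,0,0]],
  [1,[0,-0.036,0],[0,0,0]],
])

```text
clock: 25.72
tcp_pos: [0.6283, 0.0263, 0.286]
orientation: [-1.57, 0.05, -0.051]
contact_force: [1.1, 0.0, -1.2]
grip_width: 0.0854
```

Call:
jog_arm([
  [1,[0,-0.02,0],[0,0,0]],
  [1,[0,0,0],[0,0,0]],
  [1,[0,0,0],[0,0,0]],
])

```text
clock: 25.97
tcp_pos: [0.6292, 0.0264, 0.3057]
orientation: [-1.57, 0.048, -0.054]
contact_force: [0.2, -0.1, -0.9]
grip_width: 0.0855
```

```bash
python3 -c "
from rel import *
st();f=grab('wrist','w21');g=grab('side','s21')
a=g['image'][70:280,110:410]; cv2.imwrite('pics/s21c.png',cv2.cvtColor(cv2.resize(a,None,fx=2.6,fy=2.6,interpolation=cv2.INTER_CUBIC),cv2.COLOR_RGB2BGR))
"
```

```text
t 25.97 p [0.6292 0.0264 0.3057] az 86.29 tilt 0.2 F [ 0.2 -0.1 -0.9] w 0.0855 q [ 0.47  0.49 -0.86  1.56  0.38  1.26  1.06]
```

View pics/s21c.png

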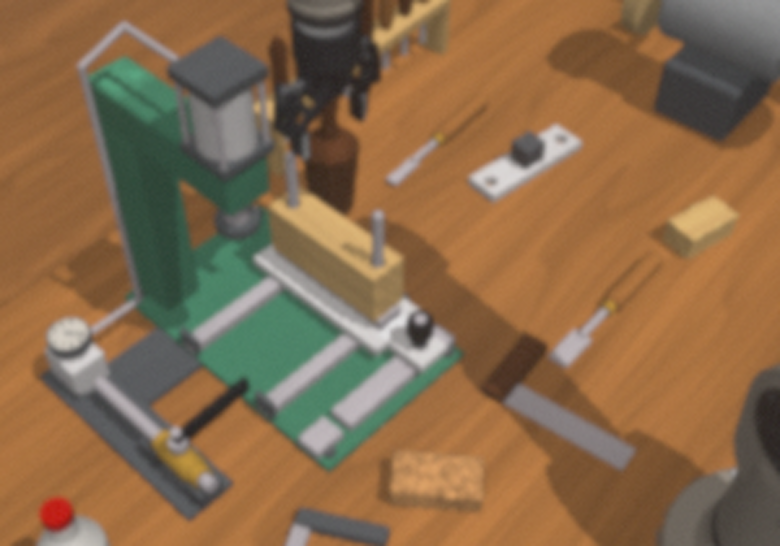

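View pics/w21.png

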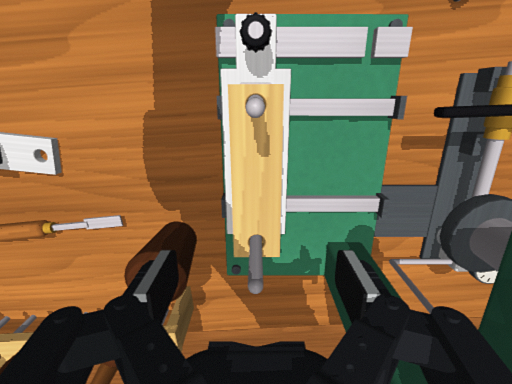

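```bash
python3 -c "
from plan import *
plan([(0.59,-0.20,0.30,20),(0.592,-0.355,0.22,-7)],step=.034)
"
```

```text
[[1.0,[-0.002,0.0,-0.021],[0.0,6.0,0.0]],[1.0,[0.0,0.001,-0.021],[0.0,6.1,0.0]],[1.0,[0.002,0.0,-0.02],[0.0,6.0,0.0]],[1.0,[0.005,0.0,-0.021],[0.0,6.0,0.0]],[1.0,[0.006,0.0,-0.019],[0.0,6.0,0.0]],[1.0,[0.009,0.001,-0.019],[0.0,6.1,0.0]],[1.0,[0.01,0.0,-0.018],[0.0,6.0,0.0]],[1.0,[0.013,0.0,-0.017],[0.0,6.0,0.0]],[1.0,[0.014,0.0,-0.015],[0.1,6.0,0.0]],[1.0,[0.015,0.001,-0.014],[0.0,6.1,0.0]]]
[[1.0,[0.0171,-0.0001,-0.0124],[0.0,6.0,0.0]],[1.0,[0.024,0.013,-0.009],[0.0,4.5,0.0]],[1.0,[0.025,0.014,-0.006],[0.0,4.5,0.0]],[1.0,[0.026,0.013,-0.005],[0.0,4.5,0.0]],[1.0,[0.025,0.013,-0.002],[0.0,4.5,0.0]],[1.0,[0.026,0.014,-0.001],[0.0,4.5,0.0]],[1.0,[0.0261,0.0129,0.0017],[0.0,4.5,0.0]]]
```

Call:
jog_arm([
  [1,[-0.002,0,-0.021],[0,6,0]],
  [1,[0,0,-0.021],[0,6,0]],
  [1,[0.002,0,-0.02],[0,6,0]],
  [1,[0.005,0,-0.021],[0,6,0]],
  [1,[0.006,0,-0.019],[0,6,0]],
  [1,[0.009,0,-0.019],[0,6,0]],
  [1,[0.01,0,-0.018],[0,6,0]],
  [1,[0.013,0,-0.017],[0,6,0]],
  [1,[0.014,0,-0.015],[0,6,0]],
  [1,[0.015,0,-0.014],[0,6,0]],
])

```text
clock: 26.9
tcp_pos: [0.5936, -0.18, 0.3016]
orientation: [-1.391, 0.872, -0.867]
contact_force: [0.1, -0.3, 0.2]
grip_width: 0.0855
```

Call:
jog_arm([
  [1,[0.017,0,-0.012],[0,6,0]],
  [1,[0.024,0.013,-0.009],[0,4.5,0]],
  [1,[0.025,0.014,-0.006],[0,4.5,0]],
  [1,[0.026,0.013,-0.005],[0,4.5,0]],
  [1,[0.025,0.013,-0.002],[0,4.5,0]],
  [1,[0.026,0.014,-0.001],[0,4.5,0]],
  [1,[0.026,0.013,0.002],[0,4.5,0]],
  [1,[0,0,0],[0,0,0]],
  [1,[0,0,0],[0,0,0]],
  [1,[0,0,0],[0,0,0]],
])

```text
clock: 27.73
tcp_pos: [0.5943, -0.3533, 0.2222]
orientation: [-1.152, 1.296, -1.292]
contact_force: [-0.7, 0.4, -0.0]
grip_width: 0.0855
```

```bash
python3 -c "
from plan import *
st();f=grab('wrist','w22');t=grab('top','t22')
"
```

```text
t 27.73 p [ 0.5943 -0.3533  0.2222] az -6.63 tilt 0.14 F [-0.7  0.4 -0. ] w 0.0855 q [ 0.72  0.56 -0.41  1.51  0.24  1.12  0.15]
```

View pics/w22.png

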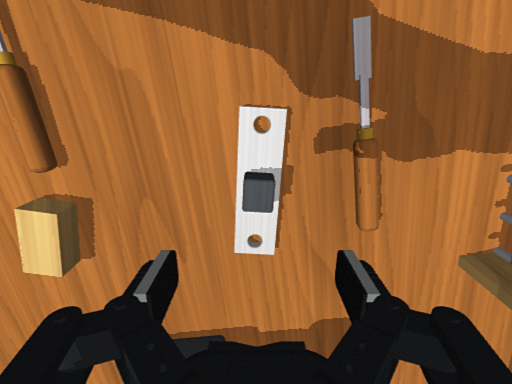

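View pics/t22.png

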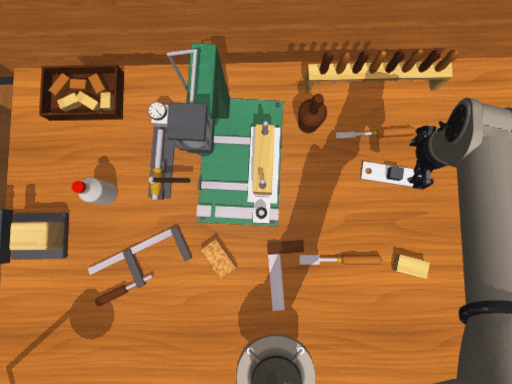

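Run:
```python
from holes import *
f=load("w22")
holes(f,(225,95,300,262),zlo=0.008,zhi=0.025,z=0.014,thr=0.75)
g=cv2.cvtColor(f["image"],cv2.COLOR_RGB2GRAY);hsv=cv2.cvtColor(f["image"],cv2.COLOR_RGB2HSV)
X=cloud(f)
(c,s,a),P,zm,m=topobj(f,(225,160,290,220),0.042,0.06,0.05)
print("block",c.round(4),np.round(s,1),a,zm)
for uv in((262,124),(255,240),(356,180),(355,220)): print(uv,onplane(f,*uv,0.014 if uv[0]<300 else 0.0).round(4))
from plan import *; print("tcp px at z.03",proj(f,[*cur()[0][:2],0.05]))
```

```text
rect [ 0.5933 -0.3742] [ 54.2 191. ] 80.11 0.0154
  hole [261.5 124.3] [253 116  18  18 247] [ 0.6058 -0.2987  0.014 ]
  hole [257.5 175.9] [244 169  31  17 263] [ 0.5941 -0.36    0.014 ]
  hole [247.2 206.4] [243 196  14  16  97] [ 0.5763 -0.3988  0.014 ]
  hole [266.1 210. ] [259 205  14   8  42] [ 0.6    -0.4065  0.014 ]
  hole [254.2 240.5] [247 234  15  14 158] [ 0.5795 -0.4488  0.014 ]
block [ 0.5935 -0.3722] [35.8 41.7] 80.084206 0.05127379676168256
(262, 124) [ 0.6065 -0.2985  0.014 ]
(255, 240) [ 0.5806 -0.4482  0.014 ]
(356, 180) [ 0.7199 -0.384   0.    ]
(355, 220) [ 0.7186 -0.4409  0.    ]
tcp px at z.03 [257.67624253 178.00546654]
```

```bash
python3 -c "
from plan import *
plan([(0.593,-0.3735,0.12,-9.95),(0.593,-0.3735,0.04,-9.95)])
"
```

```text
[[1.0,[0.007,0.035,0.0],[0.0,1.1,0.0]],[1.0,[0.007,0.034,0.0],[0.0,1.2,0.0]],[1.0,[0.0071,0.0345,0.0007],[0.0,1.1,-0.1]],[1.0,[0.0,0.027,0.0],[0.0,0.0,0.0]],[1.0,[0.0,0.026,0.0],[0.0,0.0,0.0]],[1.0,[-0.0001,0.027,0.0],[0.0,0.0,0.0]]]
```

Call:
jog_arm([
  [1,[0.007,0.03,0],[0,1.1,0]],
  [1,[0.007,0.03,0],[0,1.2,0]],
  [1,[0.007,0.03,0.0005],[0,1.1,0]],
  [1,[0,0.03,0],[0,0,0]],
  [1,[0,0.025,0],[0,0,0]],
  [1,[0,0.02,0],[0,0,0]],
  [1,[0,0.01,0],[0,0,0]],
  [1,[0,0,0],[0,0,0]],
  [1,[0,0,0],[0,0,0]],
  [1,[0,0,0],[0,0,0]],
])

```text
clock: 28.67
tcp_pos: [0.5935, -0.3755, 0.0503]
orientation: [-1.119, 1.335, -1.34]
contact_force: [0.6, -0.0, -0.3]
grip_width: 0.0852
```

```bash
python3 -c "
from hole1 import *
st();f=grab('wrist','w23')"
```

```text
t 28.67 p [ 0.5935 -0.3755  0.0503] az -10.09 tilt 0.17 F [ 0.6 -0.  -0.3] w 0.0852 q [ 0.71  0.76 -0.34  1.6   0.32  0.84  0.06]
```

View pics/w23.png

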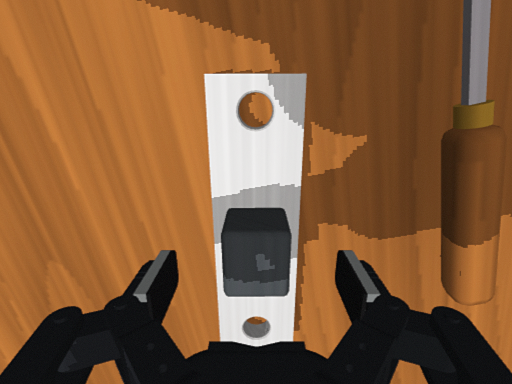

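Call:
jog_arm([
  [1,[-0.0015,0.006,0],[0,0,0]],
  [1,[0,0.0045,0],[0,0,0]],
  [1,[0,0,0],[0,0,0]],
  [0,[0,0,0],[0,0,0]],
  [0,[0,0,0],[0,0,0]],
  [0,[0,0,0],[0,0,0]],
  [0,[0,0,0],[0,0,0]],
  [0,[0,0,0],[0,0,0]],
  [0,[0,0,0],[0,0,0]],
  [0,[0,0,0],[0,0,0]],
], force=80)

```text
clock: 29.55
tcp_pos: [0.5929, -0.3741, 0.0384]
orientation: [-1.12, 1.337, -1.339]
contact_force: [0.6, -0.3, 3.7]
grip_width: 0.0351
```

```bash
python3 -c "
from hole1 import *
st();f=grab('wrist','w24');grabhole('w24',0.014)"
```

```text
t 29.55 p [ 0.5929 -0.3741  0.0384] az -10.13 tilt 0.07 F [ 0.6 -0.3  3.7] w 0.0351 q [ 0.7   0.77 -0.34  1.6   0.32  0.82  0.05]
circ [256.5        113.5         19.60000038] [ 0.6061 -0.2983  0.014 ] tool [-0.077   0.0243 -0.0004] r mm 10.509047591666357
```

View pics/w24.png

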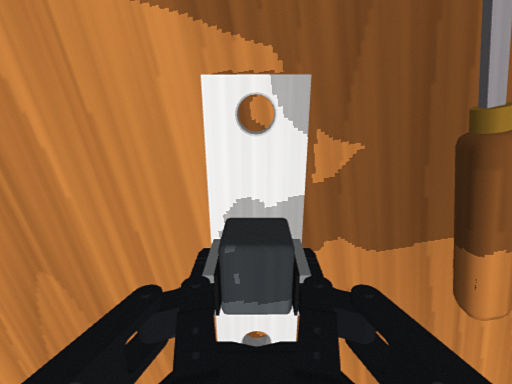

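Call:
jog_arm([
  [0,[0,-0.012,0],[0,0,0]],
  [0,[0,-0.03,0],[0,0,0]],
  [0,[0,-0.036,0],[0,0,0]],
  [0,[0,-0.036,0],[0,0,0]],
  [0,[0,-0.036,0],[0,0,0]],
  [0,[0,-0.036,0],[0,0,0]],
  [0,[0,-0.036,0],[0,0,0]],
  [0,[0,-0.036,0],[0,0,0]],
  [0,[0,-0.015,0],[0,0,0]],
])

```text
clock: 30.35
tcp_pos: [0.5931, -0.374, 0.3164]
orientation: [-1.118, 1.334, -1.342]
contact_force: [1.4, -0.6, -4.3]
grip_width: 0.0347
```

```bash
python3 -c "
from plan import *
st();grab('wrist','w25');plan([(0.585,-0.25,0.31,10),(0.628,0.026,0.31,86.3)],grip=0,step=.03,ang=5.7)"
```

```text
t 30.35 p [ 0.5931 -0.374   0.3164] az -10.12 tilt 0.3 F [ 1.4 -0.6 -4.3] w 0.0347 q [ 0.74  0.5  -0.4   1.39  0.2   1.29  0.15]
[[0,[-0.024,0.001,-0.006],[-0.1,-4.0,0.0]],[0,[-0.025,0.002,-0.005],[-0.1,-4.1,0.1]],[0,[-0.024,0.002,-0.002],[0.0,-4.0,0.0]],[0,[-0.025,0.001,-0.001],[-0.1,-4.0,0.1]],[0,[-0.0252,0.0017,0.0008],[-0.1,-4.0,0.0]],[0,[-0.019,0.0,0.006],[0.0,-5.5,0.0]],[0,[-0.018,0.0,0.009],[0.0,-5.4,0.0]],[0,[-0.017,0.0,0.01],[0.0,-5.5,0.0]],[0,[-0.017,0.0,0.011],[0.0,-5.4,0.0]],[0,[-0.015,0.0,0.013],[0.0,-5.5,0.0]]]
[[0,[-0.014,0.0,0.014],[0.0,-5.4,0.0]],[0,[-0.012,0.0,0.016],[0.0,-5.5,0.0]],[0,[-0.011,0.0,0.017],[0.0,-5.4,0.0]],[0,[-0.009,0.0,0.017],[0.0,-5.5,0.0]],[0,[-0.008,0.0,0.019],[0.0,-5.4,0.0]],[0,[-0.005,0.0,0.019],[0.0,-5.5,0.0]],[0,[-0.004,0.0,0.02],[0.0,-5.4,0.0]],[0,[-0.002,0.0,0.02],[0.0,-5.5,0.0]],[0,[-0.0004,-0.0001,0.0195],[0.0,-5.4,0.0]]]
```

View pics/w25.png

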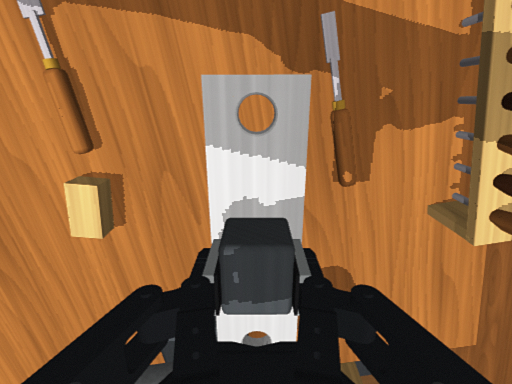

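Call:
jog_arm([
  [0,[-0.024,0.001,-0.006],[0,-4,0]],
  [0,[-0.025,0.001,-0.005],[0,-4,0]],
  [0,[-0.024,0.001,-0.002],[0,-4,0]],
  [0,[-0.025,0.001,-0.001],[0,-4,0]],
  [0,[-0.025,0.001,0.001],[0,-4,0]],
  [0,[-0.019,0,0.006],[0,-5.5,0]],
  [0,[-0.018,0,0.009],[0,-5.5,0]],
  [0,[-0.017,0,0.01],[0,-5.5,0]],
  [0,[-0.017,0,0.011],[0,-5.5,0]],
  [0,[-0.015,0,0.013],[0,-5.5,0]],
])

```text
clock: 31.23
tcp_pos: [0.5975, -0.1501, 0.3038]
orientation: [-1.452, 0.716, -0.71]
contact_force: [0.5, -0.6, -4.9]
grip_width: 0.0347
```

Call:
jog_arm([
  [0,[-0.014,0,0.014],[0,-5.5,0]],
  [0,[-0.012,0,0.016],[0,-5.5,0]],
  [0,[-0.011,0,0.017],[0,-5.5,0]],
  [0,[-0.009,0,0.017],[0,-5.5,0]],
  [0,[-0.008,0,0.019],[0,-5.5,0]],
  [0,[-0.005,0,0.019],[0,-5.5,0]],
  [0,[-0.004,0,0.02],[0,-5.3,0]],
  [0,[-0.002,0,0.02],[0,-5,0]],
  [0,[0,0,0.018],[0,-5,0]],
  [0,[0,0,0],[0,0,0]],
])

```text
clock: 32.07
tcp_pos: [0.6247, 0.0299, 0.3042]
orientation: [-1.567, 0.053, -0.048]
contact_force: [-0.2, 0.5, -4.8]
grip_width: 0.035
```

Call:
jog_arm([
  [0,[0,0,0],[0,0,0]],
  [0,[0,0,0],[0,0,0]],
])

```text
clock: 32.23
tcp_pos: [0.6255, 0.0237, 0.3043]
orientation: [-1.571, 0.062, -0.058]
contact_force: [0.1, 0.2, -4.7]
grip_width: 0.0351
```

```bash
python3 -c "
from hole1 import *
st();f=grab('wrist','w26');z=cur()[0][2];grabhole('w26',z-0.0244)
plan([(0.6285,0.026,0.31,86.3)],grip=0)
a=f['image'][80:145,220:295]; cv2.imwrite('pics/w26c.png',cv2.cvtColor(cv2.resize(a,None,fx=8,fy=8,interpolation=cv2.INTER_CUBIC),cv2.COLOR_RGB2BGR))
"
```

```text
t 32.23 p [0.6255 0.0237 0.3043] az 85.61 tilt 0.17 F [ 0.1  0.2 -4.7] w 0.0351 q [ 0.47  0.48 -0.85  1.57  0.37  1.26  1.05]
circ [255.5        113.5         20.70000076] [0.548  0.0292 0.2802] tool [-0.0779  0.0246 -0.    ] r mm 11.100620627947103
[[0,[0.0026,-0.0054,0.003],[0.1,-0.7,-0.1]]]
```

View pics/w26c.png

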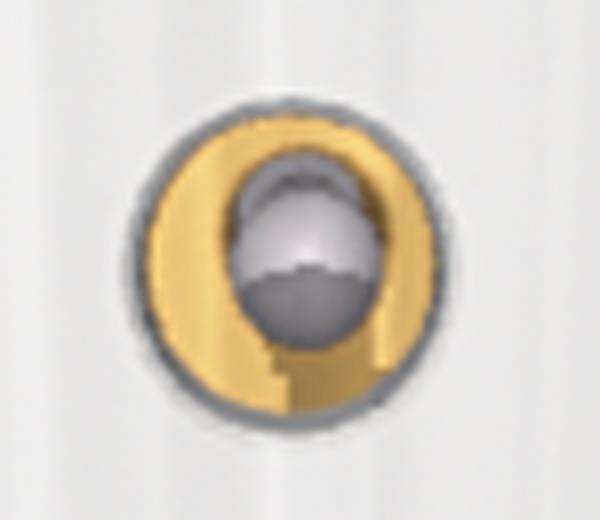

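Call:
jog_arm([
  [0,[0.0025,0,0.0015],[0,-0.6,0]],
  [0,[0,0.012,0],[0,0,0]],
  [0,[0,0.014,0],[0,0,0]],
  [0,[0,0.014,0],[0,0,0]],
  [0,[0,0.008,0],[0,0,0]],
  [0,[0,0,0],[0,0,0]],
  [0,[0,0,0],[0,0,0]],
  [0,[0,0,0],[0,0,0]],
  [0,[0,0,0],[0,0,0]],
])

```text
clock: 33.03
tcp_pos: [0.6294, 0.0264, 0.2586]
orientation: [-1.57, 0.05, -0.052]
contact_force: [0.2, -0.4, -5.2]
grip_width: 0.0349
```

```bash
python3 -c "
from hole1 import *
st();f=grab('wrist','w27')
a=f['image'][80:145,220:295]; cv2.imwrite('pics/w27c.png',cv2.cvtColor(cv2.resize(a,None,fx=8,fy=8,interpolation=cv2.INTER_CUBIC),cv2.COLOR_RGB2BGR))
"
```

```text
t 33.03 p [0.6294 0.0264 0.2586] az 86.28 tilt 0.08 F [ 0.2 -0.4 -5.2] w 0.0349 q [ 0.45  0.52 -0.84  1.62  0.41  1.18  1.03]
```

View pics/w27c.png

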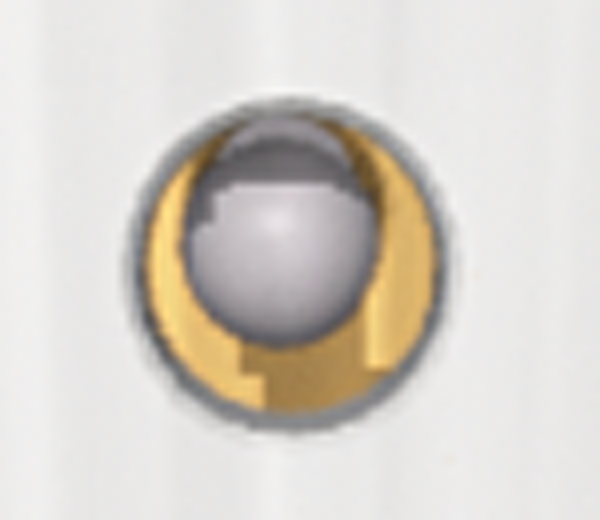

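Call:
jog_arm([
  [0,[-0.001,0,-0.0008],[0,0,0]],
  [0,[0,0.006,0],[0,0,0]],
  [0,[0,0.01,0],[0,0,0]],
  [0,[0,0.012,0],[0,0,0]],
  [0,[0,0.012,0],[0,0,0]],
  [0,[0,0.012,0],[0,0,0]],
  [0,[0,0.01,0],[0,0,0]],
  [0,[0,0.006,0],[0,0,0]],
  [0,[0,0,0],[0,0,0]],
  [0,[0,0,0],[0,0,0]],
])

```text
clock: 33.92
tcp_pos: [0.6279, 0.0254, 0.1894]
orientation: [-1.57, 0.051, -0.05]
contact_force: [0.2, -0.3, -4.8]
grip_width: 0.0346
```

Call:
jog_arm([
  [0,[0,0.004,0],[0,0,0]],
  [0,[0,0.002,0],[0,0,0]],
  [0,[0,0.002,0],[0,0,0]],
  [0,[0,0,0],[0,0,0]],
  [0,[0,0,0],[0,0,0]],
])

```text
clock: 34.33
tcp_pos: [0.6279, 0.0253, 0.1819]
orientation: [-1.57, 0.051, -0.051]
contact_force: [0.5, -0.1, -4.4]
grip_width: 0.035
```

Call:
jog_arm([
  [0,[0,0.001,0],[0,0,0]],
  [0,[0,0.001,0],[0,0,0]],
  [0,[0,0,0],[0,0,0]],
  [0,[0,0,0],[0,0,0]],
])

```text
clock: 34.67
tcp_pos: [0.6282, 0.0255, 0.1813]
orientation: [-1.571, 0.05, -0.052]
contact_force: [-3.9, -0.3, 5.2]
grip_width: 0.0352
```

Call:
jog_arm([
  [1,[0,-0.001,0],[0,0,0]],
  [1,[0,0,0],[0,0,0]],
  [1,[0,0,0],[0,0,0]],
  [1,[0,0,0],[0,0,0]],
  [1,[0,0,0],[0,0,0]],
  [1,[0,-0.015,0],[0,0,0]],
  [1,[0,-0.03,0],[0,0,0]],
  [1,[0,-0.036,0],[0,0,0]],
  [1,[0,-0.03,0],[0,0,0]],
  [1,[0,0,0],[0,0,0]],
])

```text
clock: 35.5
tcp_pos: [0.6309, 0.027, 0.3]
orientation: [-1.568, 0.042, -0.06]
contact_force: [0.7, 1.5, 0.3]
grip_width: 0.0854
```

```bash
python3 -c "
from rel import *
st();f=grab('wrist','w28');g=grab('side','s28')
a=g['image'][70:280,110:410]; cv2.imwrite('pics/s28c.png',cv2.cvtColor(cv2.resize(a,None,fx=2.6,fy=2.6,interpolation=cv2.INTER_CUBIC),cv2.COLOR_RGB2BGR))
plan([(0.4757,0.036,0.27,86.35),(0.4757,0.036,0.08,86.35)])
"
```

```text
t 35.5 p [0.6309 0.027  0.3   ] az 86.29 tilt 0.64 F [0.7 1.5 0.3] w 0.0854 q [ 0.46  0.49 -0.85  1.57  0.38  1.24  1.05]
[[1.0,[-0.031,0.005,0.0],[0.0,0.0,0.0]],[1.0,[-0.03,0.004,0.0],[0.0,0.0,0.1]],[1.0,[-0.031,0.005,0.0],[0.0,0.0,0.0]],[1.0,[-0.031,0.005,0.0],[0.0,-0.1,0.1]],[1.0,[-0.0304,0.005,0.0003],[0.0,0.0,0.0]],[1.0,[0.0,0.032,0.0],[0.0,0.0,0.0]],[1.0,[0.0,0.031,0.0],[0.0,0.0,0.0]],[1.0,[0.0,0.032,0.0],[0.0,0.0,0.0]],[1.0,[0.0,0.032,0.0],[0.0,0.0,0.0]],[1.0,[0.0,0.031,0.0],[0.0,0.0,0.0]]]
[[1.0,[-0.0001,0.032,0.0],[0.0,0.0,0.0]]]
```

View pics/s28c.png

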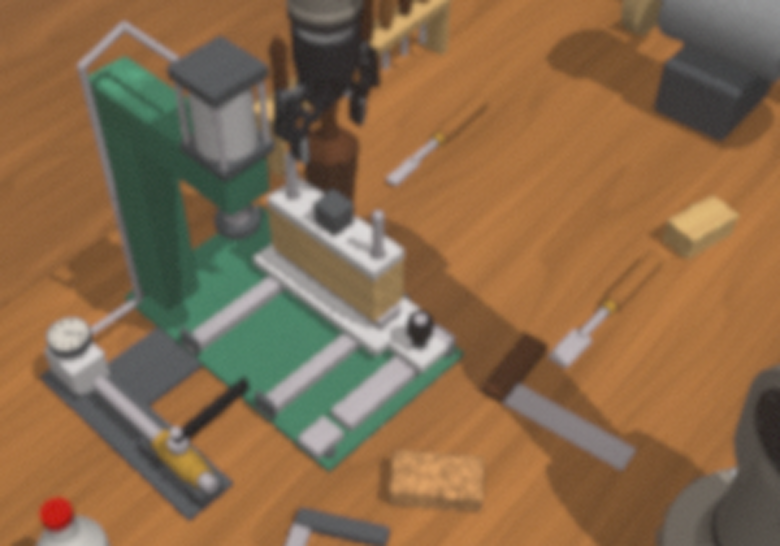

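View pics/w28.png

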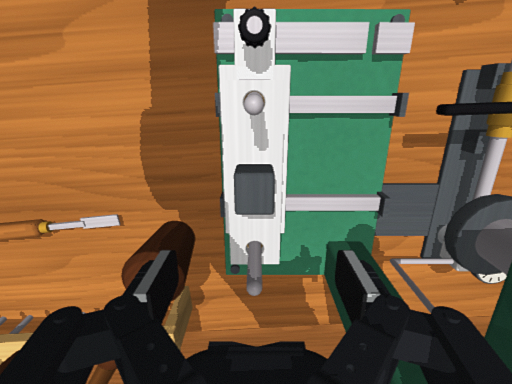

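Call:
jog_arm([
  [1,[-0.031,0.005,0],[0,0,0]],
  [1,[-0.031,0.005,0],[0,0,0]],
  [1,[-0.031,0.005,0],[0,0,0]],
  [1,[-0.031,0.005,0],[0,0,0]],
  [1,[-0.031,0.005,0],[0,0,0]],
  [1,[0,0.03,0],[0,0,0]],
  [1,[0,0.03,0],[0,0,0]],
  [1,[0,0,0],[0,0,0]],
  [1,[0,0,0],[0,0,0]],
])

```text
clock: 36.35
tcp_pos: [0.4719, 0.0352, 0.2058]
orientation: [-1.57, 0.054, -0.047]
contact_force: [0.0, 0.3, 0.7]
grip_width: 0.0847
```

```bash
python3 -c "
from rel import *
st();plan([(0.475,0.0363,0.08,86.3)])
"
```

```text
t 36.35 p [0.4719 0.0352 0.2058] az 86.31 tilt 0.25 F [0.  0.3 0.7] w 0.0847 q [ 0.58  0.33 -0.92  2.02  0.32  0.95  1.  ]
[[1.0,[0.001,0.031,0.0],[0.0,0.0,-0.1]],[1.0,[0.001,0.032,0.001],[0.0,0.0,0.0]],[1.0,[0.001,0.031,0.0],[0.0,0.0,-0.1]],[1.0,[0.0004,0.0318,0.0003],[0.0,0.0,0.0]]]
```

Call:
jog_arm([
  [1,[0.002,0.03,0.001],[0,0,0]],
  [1,[0,0.03,0],[0,0,0]],
  [1,[0,0.03,0],[0,0,0]],
  [1,[0,0.025,0],[0,0,0]],
  [1,[0,0.01,0],[0,0,0]],
  [1,[0,0,0],[0,0,0]],
  [1,[0,0,0],[0,0,0]],
])

```text
clock: 36.93
tcp_pos: [0.4764, 0.0367, 0.0829]
orientation: [-1.57, 0.05, -0.052]
contact_force: [0.0, -0.6, -0.2]
grip_width: 0.0852
```

```bash
python3 -c "
from rel import *
st();grab('wrist','w29')
"
```

```text
t 36.93 p [0.4764 0.0367 0.0829] az 86.28 tilt 0.06 F [ 0.  -0.6 -0.2] w 0.0852 q [ 0.42  0.52 -0.77  2.11  0.55  0.72  0.79]
```

View pics/w29.png

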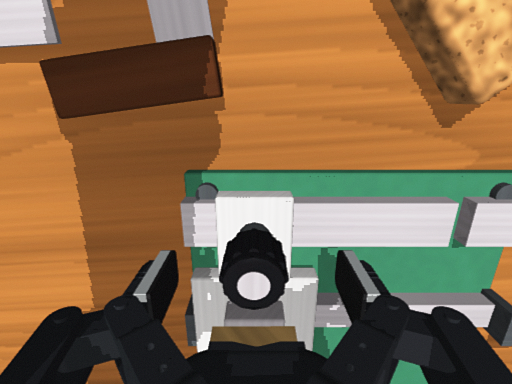

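Knob centred between the pads at (255,285). Lower 2 mm, grip and pull up.

Call:
jog_arm([
  [1,[0,0.002,0],[0,0,0]],
  [0,[0,0,0],[0,0,0]],
  [0,[0,0,0],[0,0,0]],
  [0,[0,0,0],[0,0,0]],
  [0,[0,0,0],[0,0,0]],
  [0,[0,0,0],[0,0,0]],
  [0,[0,0,0],[0,0,0]],
  [0,[0,0,0],[0,0,0]],
  [0,[0,0,0],[0,0,0]],
], force=60)

```text
clock: 37.73
tcp_pos: [0.4755, 0.0355, 0.0804]
orientation: [-1.572, 0.051, -0.052]
contact_force: [-1.3, -3.0, 8.6]
grip_width: 0.0306
```

Call:
jog_arm([
  [0,[0,-0.005,0],[0,0,0]],
  [0,[0,-0.006,0],[0,0,0]],
  [0,[0,-0.006,0],[0,0,0]],
  [0,[0,0,0],[0,0,0]],
  [0,[0,0,0],[0,0,0]],
  [0,[0,0,0],[0,0,0]],
])

```text
clock: 38.23
tcp_pos: [0.4753, 0.0359, 0.0966]
orientation: [-1.57, 0.051, -0.051]
contact_force: [3.5, -2.9, -9.2]
grip_width: 0.0307
```

```bash
python3 -c "
from plan import *
st();f=grab('wrist','w30')
from m1 import *
print(topobj(f,(235,265,282,310),0.09,0.13,0.11)[2])"
```

```text
t 38.23 p [0.4753 0.0359 0.0966] az 86.26 tilt 0.01 F [ 3.5 -2.9 -9.2] w 0.0307 q [ 0.44  0.5  -0.79  2.11  0.53  0.74  0.82]
0.1109529637511835
```

Call:
jog_arm([
  [0,[0,0,0.008],[0,0,0]],
  [0,[0,0,0.014],[0,0,0]],
  [0,[0,0,0.017],[0,0,0]],
  [0,[0,0,0.018],[0,0,0]],
  [0,[0,0,0.018],[0,0,0]],
  [0,[0,0,0.018],[0,0,0]],
  [0,[0,0,0.018],[0,0,0]],
  [0,[0,0,0.018],[0,0,0]],
  [0,[0,0,0.014],[0,0,0]],
  [0,[0,0,0.005],[0,0,0]],
])

```text
clock: 39.12
tcp_pos: [0.4851, 0.1867, 0.0969]
orientation: [-1.569, 0.049, -0.05]
contact_force: [6.7, -9.3, -9.2]
grip_width: 0.0309
```

Call:
jog_arm([
  [0,[0,0,0.001],[0,0,0]],
  [0,[0,0,0],[0,0,0]],
  [0,[0,0,0],[0,0,0]],
])

```text
clock: 39.37
tcp_pos: [0.4851, 0.1858, 0.0967]
orientation: [-1.569, 0.05, -0.051]
contact_force: [4.6, 3.5, -8.3]
grip_width: 0.0305
```

```bash
python3 -c "
from plan import *
st()
f=grab('wrist','w31')
from m1 import *
print(topobj(f,(235,265,282,310),0.09,0.13,0.11)[2])"
```

```text
t 39.37 p [0.4851 0.1858 0.0967] az 86.31 tilt 0.07 F [ 4.6  3.5 -8.3] w 0.0305 q [ 0.14  0.56 -0.78  2.01  0.55  0.79  0.53]
0.11095976140910213
```

Call:
jog_arm([
  [0,[0,0.006,-0.0008],[0,0,0]],
  [0,[0,0.006,0],[0,0,0]],
  [0,[0,0.004,0],[0,0,0]],
  [0,[0,0,0],[0,0,0]],
  [0,[0,0,0],[0,0,0]],
  [1,[0,0,0],[0,0,0]],
  [1,[0,0,0],[0,0,0]],
  [1,[0,0,0],[0,0,0]],
  [1,[0,0,0],[0,0,0]],
])

```text
clock: 40.17
tcp_pos: [0.4846, 0.1841, 0.0809]
orientation: [-1.571, 0.051, -0.051]
contact_force: [0.8, 0.7, -0.1]
grip_width: 0.0773
```

```bash
python3 -c "
from plan import *
st();f=grab('wrist','w32');g=grab('side','s32')
from m1 import *
t=topobj(f,(225,255,290,320),0.08,0.13,0.0935)
print(t[0],t[2])
a=g['image'][70:280,110:410]; cv2.imwrite('pics/s32c.png',cv2.cvtColor(cv2.resize(a,None,fx=2.6,fy=2.6,interpolation=cv2.INTER_CUBIC),cv2.COLOR_RGB2BGR))"
```

```text
t 40.17 p [0.4846 0.1841 0.0809] az 86.28 tilt 0.03 F [ 0.8  0.7 -0.1] w 0.0773 q [ 0.12  0.58 -0.76  2.02  0.58  0.77  0.51]
(array([0.48486371, 0.18441107]), [30.960956573486328, 33.90375900268555], np.float32(176.32614)) 0.09452623996450901
```

View pics/w32.png

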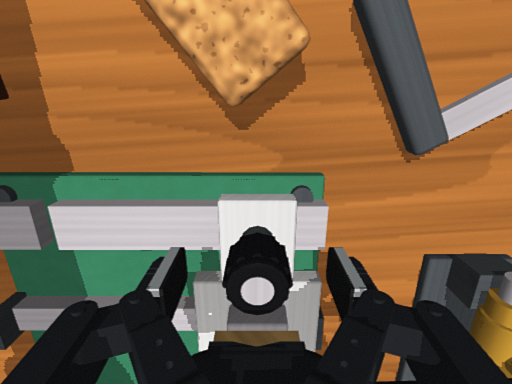

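View pics/s32c.png

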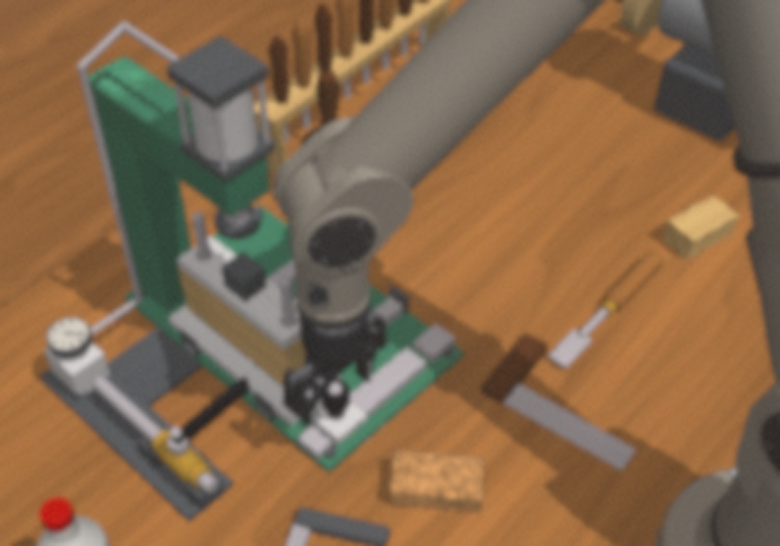

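Call:
jog_arm([
  [1,[0,-0.015,0],[0,0,0]],
  [1,[-0.005,-0.03,0],[0,0,0]],
  [1,[-0.005,-0.036,0],[0,0,0]],
  [1,[0,-0.036,0],[0,0,0]],
  [1,[0,-0.036,0.015],[0,0,0]],
  [1,[0,-0.025,0.03],[0,0,0]],
  [1,[0,0,0.025],[0,0,0]],
  [1,[0,0,0],[0,0,0]],
  [1,[0,0,0],[0,0,0]],
])

```text
clock: 41.02
tcp_pos: [0.4789, 0.2559, 0.2591]
orientation: [-1.57, 0.049, -0.049]
contact_force: [0.5, 0.1, -0.4]
grip_width: 0.0855
```

```bash
python3 -c "
from plan import *
st();f=grab('wrist','w33');t=grab('top','t33')
"
```

```text
t 41.02 p [0.4789 0.2559 0.2591] az 86.44 tilt 0.03 F [ 0.5  0.1 -0.4] w 0.0855 q [ 0.14  0.39 -0.93  1.82  0.35  1.11  0.59]
```

View pics/w33.png

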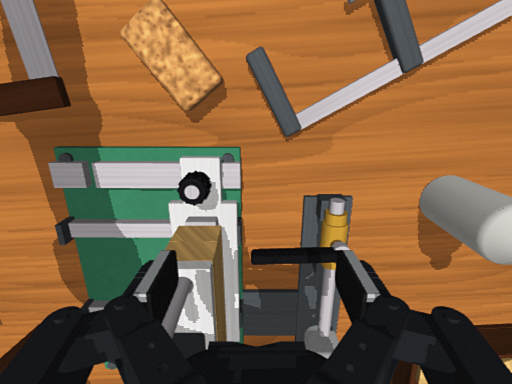

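```bash
python3 - <<'E'
from h import *
def lever(n,w):
    f=load(n);X=cloud(f);hsv=cv2.cvtColor(f["image"],cv2.COLOR_RGB2HSV)
    u0,v0,u1,v1=w;m=np.zeros((384,512),bool);m[v0:v1,u0:u1]=1
    m&=(hsv[...,2]<75)&(X[...,2]>0.09)&(X[...,2]<0.112)
    k,l,s,_=cv2.connectedComponentsWithStats(m.astype(np.uint8)); m=l==1+np.argmax(s[1:,4])
    vs,us=np.nonzero(m)
    P=np.array([onplane(f,u,v,0.1)[:2] for u,v in zip(us,vs)])
    c,sz,a=cv2.minAreaRect((P*1000).astype(np.float32))
    l=cv2.fitLine(P.astype(np.float32),cv2.DIST_L2,0,.01,.01).ravel(); d=l[:2]*(-1 if l[1]>0 else 1)
    s=(P-l[2:])@d; tip=l[2:]+d*(np.percentile(s,99.5))
    print(n,"z",np.median(X[m][:,2]).round(4),"rect",np.round(c,1),np.round(sz,1),"dir az",np.degrees(np.arctan2(d[1],d[0])).round(2),"tip",tip.round(4),"root",(l[2:]+d*s.min()).round(4),"axis",(tip-d*0.11).round(4))
lever("top0",(150,172,200,190)); lever("t33",(150,172,200,190)); lever("w2",(310,228,415,258)); lever("w33",(245,240,345,275))
for n,uv in(("w33",(340,248)),("w2",(417,240)),("top0",(152.5,180))):
    f=load(n); print(n,[onplane(f,*uv,z)[:2].round(4) for z in(0.1,0.11)], cloud(f)[int(uv[1]),int(uv[0])].round(3))
E
python3 -c "
import cv2
a=cv2.imread('pics/w33.png')[180:290,230:370];cv2.imwrite('pics/w33c.png',cv2.resize(a,None,fx=5,fy=5,interpolation=cv2.INTER_CUBIC))"
```

```text
top0 z 0.1002 rect [575.2 294.6] [102.4  11.7] dir az -91.28 tip [0.5753 0.2434] root [0.5776 0.3457] axis [0.5778 0.3534]
t33 z 0.1003 rect [576.7 295.8] [105.    8.8] dir az -91.21 tip [0.5755 0.2434] root [0.5777 0.3483] axis [0.5778 0.3534]
w2 z 0.1001 rect [572.8 296.2] [109.9  16.6] dir az -91.92 tip [0.5707 0.242 ] root [0.5744 0.3511] axis [0.5744 0.3519]
w33 z 0.1001 rect [572.5 294.4] [101.5  17. ] dir az -91.56 tip [0.5711 0.244 ] root [0.5739 0.3452] axis [0.5741 0.3539]
w33 [array([0.5638, 0.3476]), array([0.5578, 0.3446])] [0.569 0.35  0.091]
w2 [array([0.5736, 0.3547]), array([0.5677, 0.3487])] [0.572 0.353 0.103]
top0 [array([0.5761, 0.3499]), array([0.5747, 0.3469])] [0.575 0.349 0.107]
```

View pics/w33c.png

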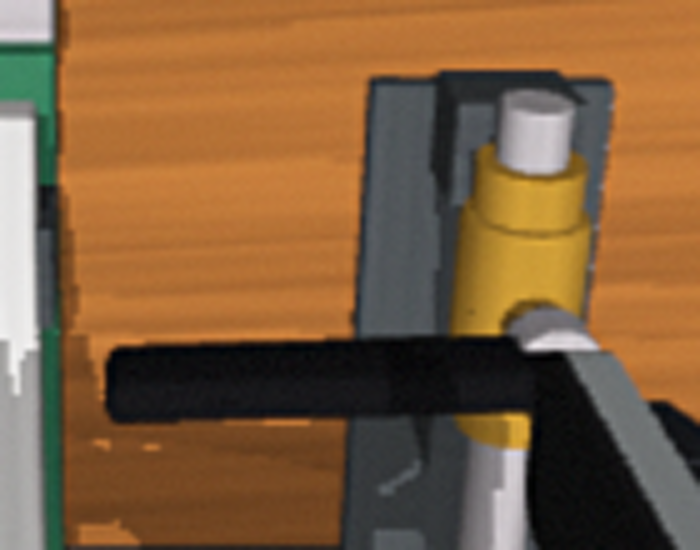

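```bash
python3 -c "
from plan import *
plan([(0.5757,0.298,0.25,-1.4)])
"
```

```text
[[1.0,[0.007,0.001,0.004],[0.0,6.3,0.0]],[1.0,[0.006,0.0,0.004],[0.0,6.2,0.0]],[1.0,[0.006,0.001,0.005],[0.0,6.3,0.0]],[1.0,[0.005,0.0,0.005],[0.0,6.2,0.0]],[1.0,[0.004,0.001,0.007],[0.0,6.3,0.0]],[1.0,[0.004,0.0,0.006],[0.1,6.3,0.0]],[1.0,[0.003,0.001,0.007],[0.0,6.2,0.0]],[1.0,[0.003,0.0,0.007],[0.0,6.3,0.0]],[1.0,[0.001,0.001,0.008],[0.0,6.3,0.0]],[1.0,[0.001,0.001,0.007],[0.0,6.2,0.0]]]
[[1.0,[0.0,0.0,0.008],[0.0,6.3,0.0]],[1.0,[-0.001,0.001,0.007],[0.0,6.2,0.0]],[1.0,[-0.002,0.0,0.008],[0.0,6.3,0.0]],[1.0,[-0.0028,0.0008,0.0068],[0.0,6.3,0.0]]]
```

Call:
jog_arm([
  [1,[0.007,0,0.004],[0,6.3,0]],
  [1,[0.006,0,0.004],[0,6.2,0]],
  [1,[0.006,0,0.005],[0,6.3,0]],
  [1,[0.005,0,0.005],[0,6.2,0]],
  [1,[0.004,0,0.007],[0,6.3,0]],
  [1,[0.004,0,0.006],[0,6.3,0]],
  [1,[0.003,0,0.007],[0,6.2,0]],
  [1,[0.003,0,0.007],[0,6.3,0]],
  [1,[0.001,0,0.008],[0,6.3,0]],
  [1,[0.001,0,0.007],[0,6.2,0]],
])

```text
clock: 41.95
tcp_pos: [0.5487, 0.2843, 0.2577]
orientation: [-1.377, 0.906, -0.905]
contact_force: [-0.9, 0.2, -0.5]
grip_width: 0.0856
```

Call:
jog_arm([
  [1,[0,0,0.008],[0,6.3,0]],
  [1,[-0.001,0,0.007],[0,6.2,0]],
  [1,[-0.002,0,0.008],[0,6.3,0]],
  [1,[-0.003,0,0.007],[0,6.3,0]],
  [1,[0,0,0],[0,0,0]],
  [1,[0,0,0],[0,0,0]],
  [1,[0,0,0],[0,0,0]],
])

```text
clock: 42.53
tcp_pos: [0.5758, 0.2984, 0.2582]
orientation: [-1.2, 1.226, -1.226]
contact_force: [0.2, 0.0, -0.4]
grip_width: 0.0856
```

```bash
python3 -c "
from plan import *
st();f=grab('wrist','w34');t=grab('side','s34');grab('top','t34')
"
```

```text
t 42.53 p [0.5758 0.2984 0.2582] az -1.29 tilt 0.09 F [ 0.2  0.  -0.4] w 0.0856 q [-0.18  0.48 -0.55  1.58  0.27  1.15 -0.81]
```

View pics/w34.png

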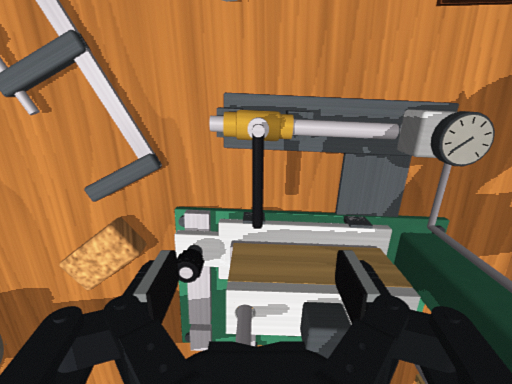

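View pics/s34.png

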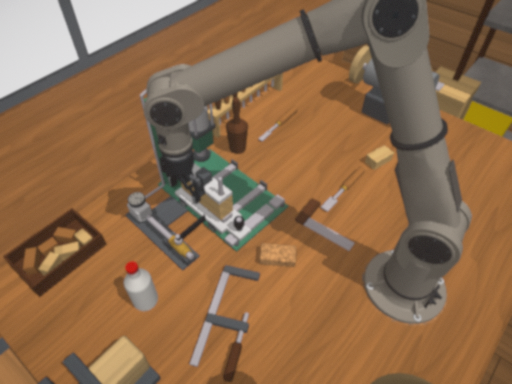

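View pics/t34.png

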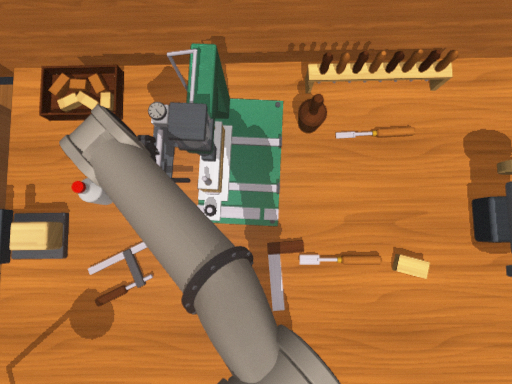

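Run:
```python
from plan import *
f=load("w34");X=cloud(f)
g=cv2.cvtColor(f["image"],cv2.COLOR_RGB2HSV)[...,2]
m=np.zeros((384,512),bool);m[140:232,245:272]=1;m&=(g<75)&(X[...,2]>.085)&(X[...,2]<.112)
vs,us=np.nonzero(m);P=np.array([onplane(f,u,v,.1)[:2] for u,v in zip(us,vs)])
l=cv2.fitLine(P.astype(np.float32),cv2.DIST_L2,0,.01,.01).ravel();d=l[:2]*np.sign(l[1])*-1
s=(P-l[2:])@d
print("az",np.degrees(np.arctan2(d[1],d[0])),"tip",l[2:]+d*s.max(),"axis",l[2:]+d*(s.max()-.11), "nut",onplane(f,258.5,129,.105))
plan([(0.5757,0.298,0.095,-1.4)])
```

```text
az -91.74158 tip [0.57470582 0.2455584 ] axis [0.57804889 0.35550759] nut [0.57848665 0.35380947 0.105     ]
[[1.0,[0.0,0.033,0.0],[0.0,0.0,0.0]],[1.0,[0.0,0.032,0.0],[0.0,0.0,0.0]],[1.0,[0.0,0.033,0.0],[0.0,0.0,0.0]],[1.0,[0.001,0.033,0.0],[0.0,0.0,0.0]],[1.0,[-0.0002,0.0327,-0.0001],[0.0,0.0,0.0]]]
```

Call:
jog_arm([
  [1,[0,0.03,0.0005],[0,0,0]],
  [1,[0,0.033,0],[0,0,0]],
  [1,[0,0.033,0],[0,0,0]],
  [1,[0,0.03,0],[0,0,0]],
  [1,[0,0.02,0],[0,0,0]],
  [1,[0,0.012,0],[0,0,0]],
  [1,[0,0,0],[0,0,0]],
  [1,[0,0,0],[0,0,0]],
])

```text
clock: 43.35
tcp_pos: [0.5768, 0.2995, 0.1012]
orientation: [-1.197, 1.227, -1.227]
contact_force: [-0.1, -0.1, 0.8]
grip_width: 0.0852
```

```bash
python3 -c "
from plan import *
st();f=grab('wrist','w35');t=grab('side','s35')
"
```

```text
t 43.35 p [0.5768 0.2995 0.1012] az -1.4 tilt 0.01 F [-0.1 -0.1  0.8] w 0.0852 q [-0.23  0.65 -0.49  1.71  0.38  0.88 -0.9 ]
```

View pics/w35.png

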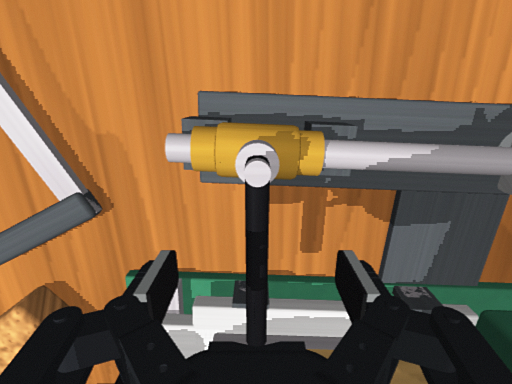

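View pics/s35.png

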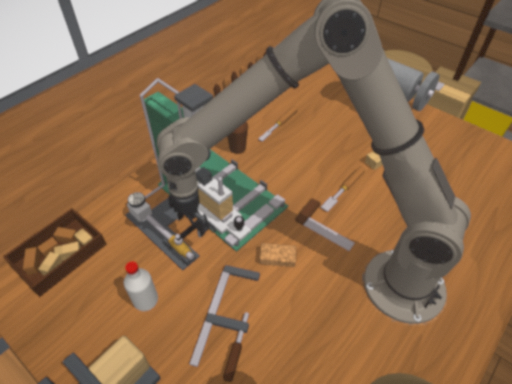

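Call:
jog_arm([
  [1,[0,0.006,0],[0,0,0]],
  [0,[0,0,0],[0,0,0]],
  [0,[0,0,0],[0,0,0]],
  [0,[0,0,0],[0,0,0]],
  [0,[0,0,0],[0,0,0]],
  [0,[0,0,0],[0,0,0]],
  [0,[0,0,0],[0,0,0]],
  [0,[0,0,0],[0,0,0]],
  [0,[0,0,0],[0,0,0]],
  [0,[0,0,0],[0,0,0]],
], force=30)

```text
clock: 44.28
tcp_pos: [0.577, 0.2994, 0.095]
orientation: [-1.197, 1.227, -1.228]
contact_force: [0.7, -0.1, 1.4]
grip_width: 0.0113
```

Run:
```python
from plan import *
st()
p,M=cur(); A=np.array([0.578,0.354]); 
rel=p[:2]-A; print("r",np.linalg.norm(rel),"az",np.degrees(np.arctan2(rel[1],rel[0])))
az0=np.degrees(np.arctan2(M[1,2],M[0,2])); a0=np.degrees(np.arctan2(rel[1],rel[0]))
tgt=-48.6; w=[]
N=10
for i in range(1,N+1):
    th=(tgt-a0)*i/N; c=R.from_euler('z',th,degrees=True).as_matrix()[:2,:2]@rel+A
    w.append((*c,p[2],az0+th))
plan(w,grip=0)
```

```text
t 44.28 p [0.577  0.2994 0.095 ] az -1.44 tilt 0.03 F [ 0.7 -0.1  1.4] w 0.0113 q [-0.23  0.66 -0.48  1.71  0.38  0.87 -0.9 ]
r 0.05460131464157404 az -91.08731355490877
[[0,[-0.0002,0.0,0.004],[0.0,-4.2,0.0]],[0,[-0.0002,0.0,0.0041],[0.0,-4.3,0.0]],[0,[-0.0001,0.0,0.004],[0.0,-4.2,0.0]],[0,[-0.0002,0.0,0.0041],[0.0,-4.3,0.0]],[0,[-0.0002,0.0,0.004],[0.0,-4.2,0.0]],[0,[-0.0002,0.0,0.0041],[0.0,-4.3,0.0]],[0,[-0.0001,0.0,0.004],[0.0,-4.2,0.0]],[0,[-0.0002,0.0,0.004],[0.0,-4.3,0.0]],[0,[-0.0002,0.0,0.0041],[0.0,-4.2,0.0]],[0,[-0.0002,0.0,0.004],[0.0,-4.3,0.0]]]
```

Call:
jog_arm([
  [0,[-0.0002,0,0.004],[0,-4.3,0]],
  [0,[-0.0002,0,0.0041],[0,-4.3,0]],
  [0,[-0.0001,0,0.004],[0,-4.3,0]],
  [0,[-0.0002,0,0.0041],[0,-4.3,0]],
  [0,[-0.0002,0,0.004],[0,-4.3,0]],
])

```text
clock: 44.7
tcp_pos: [0.5966, 0.3026, 0.095]
orientation: [-1.356, 0.945, -0.945]
contact_force: [-0.6, -0.2, 2.7]
grip_width: 0.0112
```

Call:
jog_arm([
  [0,[-0.0002,0,0.0041],[0,-4.3,0]],
  [0,[-0.0001,0,0.004],[0,-4.3,0]],
  [0,[-0.0002,0,0.004],[0,-4.3,0]],
  [0,[-0.0002,0,0.0041],[0,-4.3,0]],
  [0,[-0.0002,0,0.004],[0,-4.2,0]],
  [0,[0,0,0],[0,0,0]],
  [0,[0,0,0],[0,0,0]],
  [0,[0,0,0],[0,0,0]],
])

```text
clock: 45.37
tcp_pos: [0.6138, 0.3129, 0.095]
orientation: [-1.467, 0.662, -0.663]
contact_force: [0.2, -2.1, 4.7]
grip_width: 0.0114
```

```bash
python3 -c "
from plan import *
st();f=grab('wrist','w36');t=grab('side','s36')
"
```

```text
t 45.37 p [0.6138 0.3129 0.095 ] az 41.37 tilt 0.04 F [ 0.2 -2.1  4.7] w 0.0114 q [-0.13  0.75 -0.65  1.6   0.52  0.97 -0.23]
```

View pics/w36.png

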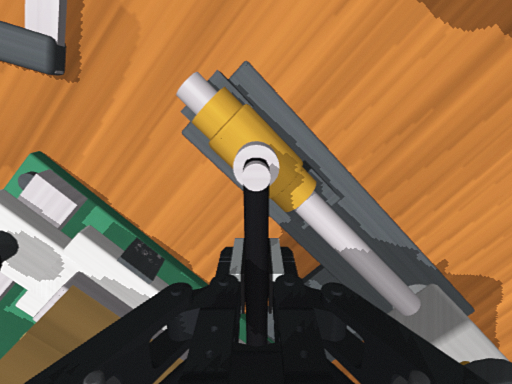

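Call:
jog_arm([
  [0.45,[0,0,0],[0,0,0]],
  [0.45,[0,0,0],[0,0,0]],
  [0.45,[0,0,0],[0,0,0]],
  [0.45,[0,0,0],[0,0,0]],
  [0.45,[0,-0.015,0],[0,0,0]],
  [0.45,[0,-0.03,0],[0,0,0]],
  [0.45,[0,-0.03,0],[0,0,0]],
  [0.45,[0,-0.03,0],[0,0,0]],
  [0.45,[0,-0.03,0],[0,0,0]],
  [0.45,[0,-0.015,0],[0,0,0]],
])

```text
clock: 46.3
tcp_pos: [0.6146, 0.3147, 0.2504]
orientation: [-1.462, 0.658, -0.663]
contact_force: [0.1, 0.3, -0.2]
grip_width: 0.0383
```

Call:
jog_arm([
  [0.45,[0.0,0,-0.02],[0,0,0]],
  [0.45,[0,0,-0.03],[0,0,0]],
  [0.45,[0,0,-0.03],[0,0,0]],
  [0.45,[-0.02,0,-0.02],[0,0,0]],
  [0.45,[-0.03,0,0],[0,0,0]],
  [0.45,[-0.03,0,0],[0,0,0]],
  [0.45,[0,0,0],[0,0,0]],
  [0.45,[0,0,0],[0,0,0]],
])

```text
clock: 46.97
tcp_pos: [0.4842, 0.3087, 0.2456]
orientation: [-1.468, 0.658, -0.658]
contact_force: [1.4, -0.5, 0.2]
grip_width: 0.0386
```

Run:
```python
from plan import *
st();f=grab('wrist','w37');g=grab('side','s37');t=grab('top','t37')
for n,w in (("s37",(110,70,410,280)),("t37",(130,30,330,240))):
    a=load(n)["image"][w[1]:w[3],w[0]:w[2]]; cv2.imwrite(f"pics/{n}c.png",cv2.cvtColor(cv2.resize(a,None,fx=2.6,fy=2.6,interpolation=cv2.INTER_CUBIC),cv2.COLOR_RGB2BGR))
```

```text
t 46.97 p [0.4842 0.3087 0.2456] az 41.72 tilt 0.04 F [ 1.4 -0.5  0.2] w 0.0386 q [-0.06  0.42 -0.79  1.77  0.34  1.09 -0.24]
```

View pics/w37.png

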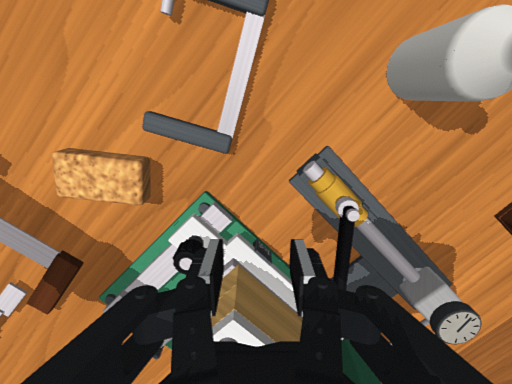

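View pics/s37c.png

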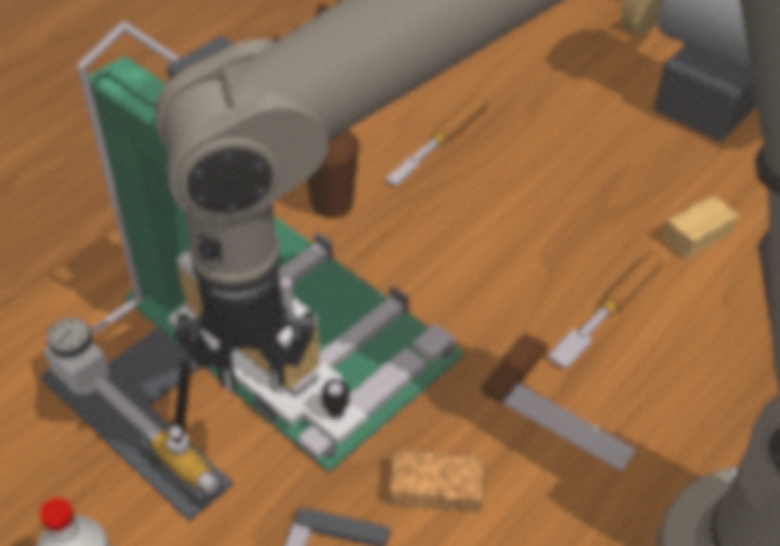

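View pics/t37c.png

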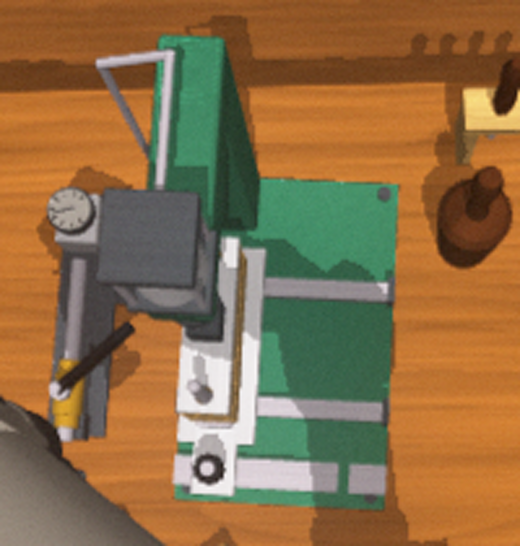

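Run:
```python
from m1 import *
f=load("t37");X=cloud(f);hsv=cv2.cvtColor(f["image"],cv2.COLOR_RGB2HSV)
m=np.zeros((384,512),bool);m[148:184,150:186]=1;m&=(hsv[...,2]<75)&(X[...,2]>.09)&(X[...,2]<.112)
vs,us=np.nonzero(m);P=np.array([onplane(f,u,v,.1)[:2] for u,v in zip(us,vs)])
l=cv2.fitLine(P.astype(np.float32),cv2.DIST_HUBER,0,.01,.01).ravel();print("lever az",np.degrees(np.arctan2(l[1],l[0])),len(us))
t=topobj(f,(198,198,222,224),0.085,0.12,0.0935);print("knob",t[0][0],t[2],"start was .4878 .184 .0935")
from scipy.spatial.transform import Rotation
m=(abs(X[...,2]-0.158)<0.01)&(X[...,0]>.5)&(X[...,0]<.75)&(X[...,1]>.13)&(X[...,1]<.22)
Q=X[m];c=Q.mean(0);n=np.linalg.svd(Q-c)[2][2];print("platen top z",np.median(Q[:,2]),"tilt deg",np.degrees(np.arccos(abs(n[2]))),len(Q))
```

```text
lever az -48.3526 160
knob [0.48632816 0.18540817] 0.09329573149247694 start was .4878 .184 .0935
platen top z 0.15762686017113503 tilt deg 0.9356299615940817 752
```

```bash
python3 -c "
from bench import r
print(r.hand_in())"
```

```text
the job is handed in; nothing more can be done
None
```

The press is loaded and the job is handed in, at about 47 s of the 208 s allowed. The hand-in reports no verdict.

**What I did:**
- I pulled the knob, slid the carriage out to the loading notch and let it lock.
- Only two bored layers were on the bench. I lowered both over the rods, then the platen with its block up.
- I pulled the knob again, slid the carriage back under the head and let it lock. Then I turned the valve lever with a gripped arc.

**Last checks before handing in:**

| Check | Measured | Expected |
|---|---|---|
| Knob top above bench (pin down) | 93.3 mm | 93.5 mm |
| Knob position | within about 2 mm of its start | at its start |
| Platen top above bench | 157.6 mm | 157 mm |
| Platen tilt | about 0.9° by noisy depth | below 3.4° |
| Valve lever | about 45.4° from shut | 45° ± 7° |
| Other things on the bench | looked unmoved | left in place |
| Robot | clear of everything | touching nothing |

**Disagreements:**
- The top and side cameras differed by about 4 mm, within their calibration. I settled the placings by viewing the near rod through the held piece's hole.
- My first platen yaw, about 83°, was off from the closer measurement of 80°. I put that down to the thrust block distorting the first outline, though a small knock is possible. I used the closer value.

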